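Move the cleaned demand valves from the drying rack to the test carrier in their order

ROBOT

A 6-joint arm with a two-finger parallel gripper is mounted at the origin on the work surface. World frame = base frame: x ahead of the robot, y to its left, z up, the work surface at z = 0. Lengths are in m, angles in rad, forces in N, time in s.
With the tool pointing down it reaches from about 0.25 to 0.725 m from the base axis. Payload 4 kg.
Tool frame: the origin (TCP) lies at the very end of the fingers, on their centre line; the grasp point (between the pads) lies 19 mm behind it (manip.grip_point_offset is the distance from the TCP to the grasp point, in m); z points along the fingers, y is the line along which they close (so a half turn about z gives the same grasp; the last joint's range is limited). The gripper opens to 85 mm and grips with 20 to 120 N. Pads are 22 mm wide; open, the fingers measure 114 mm over their backs; the gripper's body (76 mm by 85 mm) begins 54 mm behind the grasp point. The pads swing forward as they close: fully open they stand 13 mm farther back than shut.
Start: joints at [1.186, 0.241, 0.005, 1.335, 0, 1.571], TCP at [0.188, 0.463, 0.231] pointing down, gripper open.
Joint ranges: [-2.72, 2.72], [-1.05, 1.87], [-1.09, 1.28], [-1.99, 2.15], [-1.42, 1.44], [-3.14, 3.14]. Speed limits (rad/s): [2.79, 2.79, 3.14, 3.14, 3.14, 3.14].

INTERFACE

Orientations are given as a rotation vector (axis times angle).
In Python, from plant import manip gives the robot as it stands. The module is installed in compiled form; this text tells all that it offers.
- The arm moves only by the tool send_rows, never from a script. Its argument "increments" is a list of rows, each an object of numbers: "x", "y", "z": the shift along the tool's x, y, z in mm; "rx", "ry", "rz": the turn, a rotation vector about the tool's x, y, z in rad. A call has 1 to 12 rows; each row shifts and turns the commanded pose from where the row before left it, along the tool's axes as they then stand; what a row does not reach is not made up. A row lasts 1/10 s, in which the tool goes at most 50 mm and 8.59 degrees, less where a joint would pass 70% of its speed; a pose out of reach is approached as far as the arm can. A call is refused whole if a number of a shift passes 50 or a number of a turn 0.15, either way. A call with a gripper value outside its range is refused whole. "gripper" is the opening, from 0 (shut) to 1 (fully open), set as the call begins (left out, the last holds). The fingers move at their own pace and stop on an object; "squeeze" is the grip in N (left out, the last holds). Time passes only in rows, so rows that do not move let the fingers close. It gives the time, the measured TCP pose, the force, the opening and the grip force at its end, in the units of the state.
- manip.get_obs(): the state, without advancing time (a new reading comes with each control period).
- manip.camera(name): name is "side" or "top" or "wrist"; returns a dict with "image" (480x640x3 uint8, red, green, blue), "camera_matrix" (3x3 intrinsics, pixels), "rvec" (rotation vector, rad) and "tvec" (3), from world to camera coordinates, as OpenCV has them; the wrist camera has in their place "hand_eye" (4x4, takes a point from camera to tool coordinates, whose origin is the TCP and whose axes are the flange's). Camera axes: x right, y down, z forward; pixel columns grow to the right and rows downward; lengths in m; the calibration is good to about 2 mm. The wrist camera is an equidistant fisheye: a pixel r from the principal point sees the ray r / f radians off the axis. A picture is of the moment at which its call begins: read the wrist's pose just before it. There is no depth.
- manip.job_done(): hands the job in; it is judged then, once.
Trained networks look in a picture, given as the dict that the camera call returned (one of the last four; its "shot" number tells which), for a name from the list of things; names that differ only in an ending like _2 or _b are one class to them, and where a whole thing is asked for, a point or a joint stands for the part that bears it (a point fixed in the world has none). Each returns a list of dicts, best first, with "conf" (0 to 1); they miss things now and then, are a little off and sometimes report something else, mostly with a low value. They report only what shows in the picture. A call takes as long as a camera call. They do not tell look-alikes from the thing itself.
- manip.outline_of(picture, label): "mask" (480x640 bool, what is visible of it) and "bbox" ([left, top, right, bottom] in pixels, round what is visible of it).
The state is a dict: "time_s": time; "qpos": joint angles; "dq": joint speeds; "joint_torque": joint torques, N m; "position": TCP position; "orientation": TCP orientation; "force": force on the tool from outside, world axes, zero at the start; "torque": the same for the moment, N m; "width": finger opening in m; "grip_force": force on a finger pad.
Only numpy, scipy, OpenCV 4.12 (cv2) and the standard library are available. Lean on these libraries where they do the work, as an engineer would, in place of code of your own. Each camera call takes 0.05 s, during which the arm holds its last target. There are 200 camera calls.

TASK

The four breathing-mask demand valves in the white saucers of the drying rack are dry: move them to the grey test carrier, one to each bay, keeping the row in the same order from left to right as you see it from the robot (the leftmost valve goes into the leftmost bay and so on), because their places tell which mask each belongs to. Keep them upright with the connector up, set each one down gently without dropping it, and leave all four standing flat inside their bays.

Things in the scene. Friction and masses are not known exactly. Their poses are not given: they have to be found in the camera images.
- valve_nut_c (a point): demand valve with the widest connector, a knurled steel nut 48 mm across, on a round black housing (62 mm across). 66 mm tall, 0.22 kg, connector up. Point: half-way up (33 mm above the underside), on the connector's axis; z up. The connector is round from 35 to 66 mm above the underside (grip it there); housing: lowest 30 mm. Hose stub along own -x to 43 mm from the axis, 12 to 24 mm up.
- valve_thread_c (a point): demand valve with a ring-threaded brass stub 40 mm across over a brass flange, on a round black housing (62 mm). 66 mm tall, 0.22 kg, connector up. Point: half-way up (33 mm above the underside), on the connector's axis; z up. The connector is round from 34 to 66 mm above the underside (grip it there); housing: lowest 30 mm. Hose stub along own -x to 43 mm from the axis, 12 to 24 mm up.
- valve_plug_c (a point): demand valve with the slimmest connector, a black spigot 32 mm across, on a round black housing (62 mm), two grey keys. 66 mm tall, 0.22 kg, connector up. Point: half-way up (33 mm above the underside), on the connector's axis; z up. The connector is round from 30 to 66 mm above the underside (grip it there); housing: lowest 30 mm. Hose stub along own -x to 43 mm from the axis, 12 to 24 mm up.
- valve_square_c (a point): demand valve with a square black housing (52 by 52 mm) and a smooth aluminium socket 36 mm across. 66 mm tall, 0.22 kg, connector up. Point: half-way up (33 mm above the underside), on the connector's axis; z up. The connector is round from 30 to 66 mm above the underside (grip it there); housing: lowest 30 mm. Hose stub along own -x to 43 mm from the axis, 12 to 24 mm up.
- saucer_nut: the white drip saucer (76 mm across, 8 mm high, low rim) of the drying rack in which the valve 'nut' stands at the start; it stays fixed there and so keeps that valve's place in the row. Origin: centre of its underside; the valve's underside is 4 mm above it. All four saucers look alike.
- saucer_thread: the white drip saucer (76 mm across, 8 mm high, low rim) of the drying rack in which the valve 'thread' stands at the start; it stays fixed there and so keeps that valve's place in the row. Origin: centre of its underside; the valve's underside is 4 mm above it. All four saucers look alike.
- saucer_plug: the white drip saucer (76 mm across, 8 mm high, low rim) of the drying rack in which the valve 'plug' stands at the start; it stays fixed there and so keeps that valve's place in the row. Origin: centre of its underside; the valve's underside is 4 mm above it. All four saucers look alike.
- saucer_square: the white drip saucer (76 mm across, 8 mm high, low rim) of the drying rack in which the valve 'square' stands at the start; it stays fixed there and so keeps that valve's place in the row. Origin: centre of its underside; the valve's underside is 4 mm above it. All four saucers look alike.
- drying_rack: the drying rack, fixed: an aluminium tray 360 mm long, 96 mm deep, with two steel rails that carry the four white saucers in a row. Origin: centre of its underside, on the bench; y along the row to the robot's left, x away from the robot. Saucers at y = -126, -42, 42, 126 mm, their undersides 20 mm up; which valve is in which varies.
- carrier: the test carrier, fixed: a grey plastic tray 344 mm long, 92 mm deep, with four empty bays in a row. Origin: centre of its underside, on the bench; y along the row to the robot's left, x away from the robot. Bay centres at x = 0, y = -126, -42, 42, 126 mm; each 80 mm (y) by 84 mm, floor 12 mm above the bench, ribs and rims 10 mm above the floor. It may be left or right of the drying rack.
Not all that is in view belongs to the job. Leave any turquoise look-alike of the part that bears valve_nut_c alone. Leave any turquoise look-alike of the part that bears valve_plug_c alone.

How it is judged:
At the end, for the whole second after the job is handed in: Each valve stands in the carrier bay with the same place in the row as its saucer: axis within 15 mm of the bay's centre along the row and 18 mm across it, underside on the bay's floor within 6 mm, upright within 0.12 rad, released and at rest (below 0.02 m/s) (((y of saucer_nut in the frame of drying_rack between -0.146 and -0.106 m and y of valve_nut_c in the frame of carrier between -0.141 and -0.111 m) or (y of saucer_nut in the frame of drying_rack between -0.062 and -0.022 m and y of valve_nut_c in the frame of carrier between -0.057 and -0.027 m) or (y of saucer_nut in the frame of drying_rack between 0.022 and 0.062 m and y of valve_nut_c in the frame of carrier between 0.027 and 0.057 m) or (y of saucer_nut in the frame of drying_rack between 0.106 and 0.146 m and y of valve_nut_c in the frame of carrier between 0.111 and 0.141 m)) and x of valve_nut_c in the frame of carrier between -0.018 and 0.018 m and z of valve_nut_c in the frame of carrier between 0.039 and 0.051 m and angle between each of valve_nut_c, valve_thread_c, valve_plug_c, valve_square_c's own z axis and vertical below 0.12 rad and linear speed of each of valve_nut, valve_thread, valve_plug, valve_square below 0.02 m/s and ((y of saucer_thread in the frame of drying_rack between -0.146 and -0.106 m and y of valve_thread_c in the frame of carrier between -0.141 and -0.111 m) or (y of saucer_thread in the frame of drying_rack between -0.062 and -0.022 m and y of valve_thread_c in the frame of carrier between -0.057 and -0.027 m) or (y of saucer_thread in the frame of drying_rack between 0.022 and 0.062 m and y of valve_thread_c in the frame of carrier between 0.027 and 0.057 m) or (y of saucer_thread in the frame of drying_rack between 0.106 and 0.146 m and y of valve_thread_c in the frame of carrier between 0.111 and 0.141 m)) and x of valve_thread_c in the frame of carrier between -0.018 and 0.018 m and z of valve_thread_c in the frame of carrier between 0.039 and 0.051 m and ((y of saucer_plug in the frame of drying_rack between -0.146 and -0.106 m and y of valve_plug_c in the frame of carrier between -0.141 and -0.111 m) or (y of saucer_plug in the frame of drying_rack between -0.062 and -0.022 m and y of valve_plug_c in the frame of carrier between -0.057 and -0.027 m) or (y of saucer_plug in the frame of drying_rack between 0.022 and 0.062 m and y of valve_plug_c in the frame of carrier between 0.027 and 0.057 m) or (y of saucer_plug in the frame of drying_rack between 0.106 and 0.146 m and y of valve_plug_c in the frame of carrier between 0.111 and 0.141 m)) and x of valve_plug_c in the frame of carrier between -0.018 and 0.018 m and z of valve_plug_c in the frame of carrier between 0.039 and 0.051 m and ((y of saucer_square in the frame of drying_rack between -0.146 and -0.106 m and y of valve_square_c in the frame of carrier between -0.141 and -0.111 m) or (y of saucer_square in the frame of drying_rack between -0.062 and -0.022 m and y of valve_square_c in the frame of carrier between -0.057 and -0.027 m) or (y of saucer_square in the frame of drying_rack between 0.022 and 0.062 m and y of valve_square_c in the frame of carrier between 0.027 and 0.057 m) or (y of saucer_square in the frame of drying_rack between 0.106 and 0.146 m and y of valve_square_c in the frame of carrier between 0.111 and 0.141 m)) and x of valve_square_c in the frame of carrier between -0.018 and 0.018 m and z of valve_square_c in the frame of carrier between 0.039 and 0.051 m); the robot touches nothing.
It fails at once if a valve is dropped or thrown (moves out of the fingers faster than 0.7 m/s) ((linear speed of valve_nut above 0.7 m/s and contact force between the fingers and valve_nut below 0.05 N) or (linear speed of valve_thread above 0.7 m/s and contact force between the fingers and valve_thread below 0.05 N) or (linear speed of valve_plug above 0.7 m/s and contact force between the fingers and valve_plug below 0.05 N) or (linear speed of valve_square above 0.7 m/s and contact force between the fingers and valve_square below 0.05 N)).
It fails at once if a valve is tipped more than 45 degrees (angle between any of valve_nut_c, valve_thread_c, valve_plug_c, valve_square_c's own z axis and vertical above 0.785 rad).
It also fails if it takes over 128 s, if anything falls off the work surface, if the arm or the gripper's body presses on something with over 40 N, if the wrist force passes 120 N, or if a joint passes its speed limit or range.

## Working session

There is one attempt and no reset: what is moved stays moved. The work goes in short steps, Python scripts to look and compute and a tool call to move; the robot and the scene stay as the last step left them, time stands still between calls to the robot, and variables do not carry over. Pictures are saved under pics/ and viewed, at most 14 in all, crops included, and the job is handed in when it is done.

Besides the shell and the picture viewer there is one more tool, called after "Emit:" by a JSON object that holds its "name" and its "arguments". send_rows: Moves the arm, as the interface text tells. Its arguments: {"type":"object","properties":{"increments":{"type":"array"},"gripper":{"type":"number"},"squeeze":{"type":"number"}},"required":["increments"]}

```bash
mkdir -p pics; cat > h.py <<'E'
import numpy as np,cv2
from plant import manip
def save(n,im): cv2.imwrite(f'pics/{n}.png',cv2.cvtColor(im,cv2.COLOR_RGB2BGR))
def ray(c,uv):
    K=c['camera_matrix'];R=cv2.Rodrigues(np.array(c['rvec'],float))[0];t=np.array(c['tvec'],float).ravel()
    d=R.T@np.linalg.solve(K,[uv[0],uv[1],1.]);return -R.T@t,d/np.linalg.norm(d)
def atz(c,uv,z):
    o,d=ray(c,uv);return o+d*(z-o[2])/d[2]
def tri(rs):
    A=np.zeros((3,3));b=np.zeros(3)
    for o,d in rs:
        P=np.eye(3)-np.outer(d,d);A+=P;b+=P@o
    p=np.linalg.solve(A,b);return p,[float(np.linalg.norm(np.cross(p-o,d))) for o,d in rs]
E
python3 - <<'E'
from h import *
o=manip.get_obs();print(o['time_s'],o['position'],o['orientation'],o['width'])
for n in('top','side'):
    c=manip.camera(n);save(n,c['image'])
    print(n,ray(c,(320,240)))
    for l in('drying_rack','carrier','valve_nut_c','valve_thread_c','valve_plug_c','valve_square_c','saucer_nut'):
        for r in manip.outline_of(c,l)[:5]:
            b=r['bbox'];m=np.argwhere(r['mask']).mean(0)[::-1];print(l,round(r['conf'],2),b,m.round(1),atz(c,m,.05).round(3) if n=='top' else '')
E
```

```text
0.0 [0.18742147 0.46283312 0.23038272] [-0.60058829 -3.08319581  0.0033326 ] 0.08512119223829272
top (array([0.42211844, 0.01155395, 1.17709093]), array([ 0.07078864,  0.03924852, -0.99671888]))
drying_rack 0.75 [143.4, 195.2, 322.2, 277.2] [235.2 237.1] [0.506 0.227 0.05 ]
carrier 0.84 [367.5, 207.5, 552.7, 263.2] [458.7 232.9] [ 0.52  -0.221  0.05 ]
valve_nut_c 0.98 [157.1, 233.0, 190.6, 269.7] [171.4 248.7] [0.481 0.356 0.05 ]
valve_nut_c 0.96 [123.2, 303.2, 166.0, 335.6] [145.9 318. ] [0.341 0.404 0.05 ]
valve_thread_c 0.73 [236.3, 214.2, 269.2, 246.4] [252.8 230.5] [0.52  0.192 0.05 ]
valve_thread_c 0.23 [196.1, 222.6, 229.6, 257.8] [212.4 239.2] [0.501 0.273 0.05 ]
valve_plug_c 0.96 [332.0, 138.5, 361.6, 167.1] [343.1 154.3] [0.677 0.012 0.05 ]
valve_plug_c 0.93 [279.3, 203.1, 310.3, 237.4] [292.8 218.9] [0.544 0.111 0.05 ]
valve_square_c 0.59 [197.8, 226.2, 229.3, 258.5] [212.5 239.6] [0.5   0.273 0.05 ]
saucer_nut 0.64 [175.9, 238.3, 191.1, 267.0] [185.8 254.5] [0.47  0.327 0.05 ]
side (array([ 0.11893601, -0.78681606,  0.87838407]), array([ 0.3433043 ,  0.665428  , -0.66283311]))
drying_rack 0.58 [231.4, 191.9, 335.8, 258.3] [284.1 228.2] 
carrier 0.88 [316.3, 268.7, 428.9, 396.6] [373.8 333.9] 
valve_nut_c 0.81 [242.1, 173.6, 261.5, 202.5] [251.9 186.8] 
valve_nut_c 0.62 [190.3, 185.7, 216.1, 211.5] [202.4 197.6] 
valve_thread_c 0.62 [276.8, 196.7, 300.9, 228.0] [288. 213.] 
valve_plug_c 0.9 [295.4, 212.4, 324.8, 237.5] [309.  227.4] 
valve_plug_c 0.57 [359.8, 224.5, 385.5, 255.5] [371.7 239.5] 
valve_square_c 0.56 [260.1, 187.1, 281.4, 211.4] [269.6 200.2]
```

View pics/top.png

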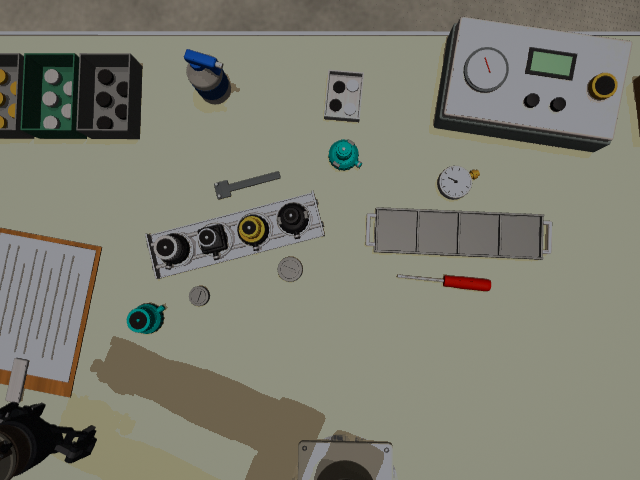

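View pics/side.png

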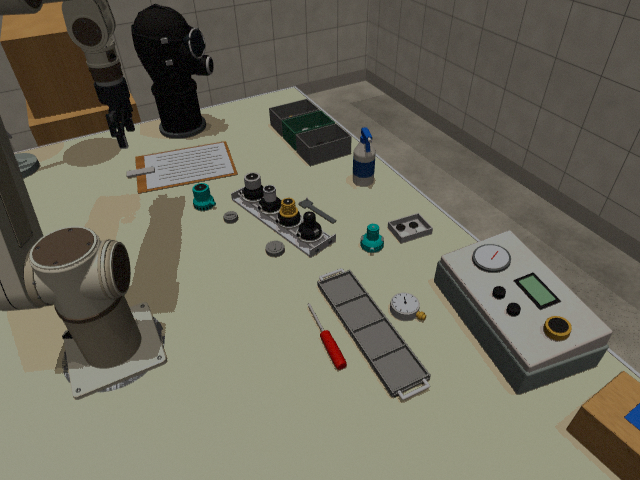

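The top picture shows the row from left to right: nut (171,248), square (213,239), thread (253,230) and plug (293,218). The carrier is at (459,233). The turquoise look-alikes are at (145,318) and (343,154). The side picture agrees. Next I triangulate and take a wrist view.

```bash
cat >> h.py <<'E'
def wrist():
    o=manip.get_obs();c=manip.camera('wrist')
    T=np.eye(4);T[:3,:3]=cv2.Rodrigues(np.array(o['orientation'],float))[0];T[:3,3]=o['position']
    c['T']=T@np.array(c['hand_eye'],float);return o,c
def wray(c,uv):
    K=c['camera_matrix'];x=(uv[0]-K[0,2])/K[0,0];y=(uv[1]-K[1,2])/K[1,1];r=np.hypot(x,y)+1e-12
    d=np.array([np.sin(r)*x/r,np.sin(r)*y/r,np.cos(r)]);return c['T'][:3,3],c['T'][:3,:3]@d
def watz(c,uv,z):
    o,d=wray(c,uv);return o+d*(z-o[2])/d[2]
def wproj(c,p):
    q=c['T'][:3,:3].T@(np.array(p)-c['T'][:3,3]);a=np.arctan2(np.hypot(q[0],q[1]),q[2]);n=np.hypot(q[0],q[1])+1e-12
    K=c['camera_matrix'];return np.array([K[0,2]+K[0,0]*a*q[0]/n,K[1,2]+K[1,1]*a*q[1]/n])
E
python3 - <<'E'
from h import *
t=manip.camera('top');s=manip.camera('side')
T=dict(nut=(171.4,248.7),sq=(212.5,239.5),th=(252.8,230.5),pl=(292.8,218.9),car=(458.7,232.9))
S=dict(nut=(251.9,186.8),sq=(269.6,200.2),th=(288,213),pl=(309,227.4),car=(373.8,333.9))
for k in T:
    p,e=tri([ray(t,T[k]),ray(s,S[k])]);print(k,p.round(3),np.round(e,4))
r=[r for r in manip.outline_of(t,'carrier')][0]
rect=cv2.minAreaRect(np.argwhere(r['mask'])[:,::-1].astype(np.float32));b=cv2.boxPoints(rect)
for q in b:print(q,atz(t,q,.022).round(3))
o,c=wrist();save('w0',c['image']);print(c['camera_matrix'],c['hand_eye'],cv2.Rodrigues(np.array(o['orientation']))[0].round(3))
E
```

```text
nut [0.481 0.356 0.051] [0.0005 0.0005]
sq [0.502 0.273 0.047] [0.0013 0.0013]
th [0.522 0.191 0.049] [0.0021 0.0021]
pl [0.547 0.111 0.045] [0.0022 0.0022]
car [ 0.531 -0.237 -0.014] [0.0059 0.0059]
[363.59174 251.98145] [ 0.481 -0.033  0.022]
[365.71954 205.16907] [ 0.577 -0.036  0.022]
[552.6969  213.66803] [ 0.564 -0.417  0.022]
[550.5691 260.4804] [ 0.468 -0.411  0.022]
[[371.64829954   0.         320.65113923]
 [  0.         371.64829954 236.76618425]
 [  0.           0.           1.        ]] [[ 4.42565329e-04 -9.56386395e-01 -2.92104207e-01  7.42422919e-02]
 [ 9.99999151e-01  6.51544108e-05  1.30176886e-03  9.68779866e-04]
 [-1.22596215e-03 -2.92104535e-01  9.56385611e-01 -1.42958867e-01]
 [ 0.00000000e+00  0.00000000e+00  0.00000000e+00  1.00000000e+00]] [[-0.927  0.375  0.   ]
 [ 0.375  0.927  0.   ]
 [-0.     0.    -1.   ]]
```

View pics/w0.png

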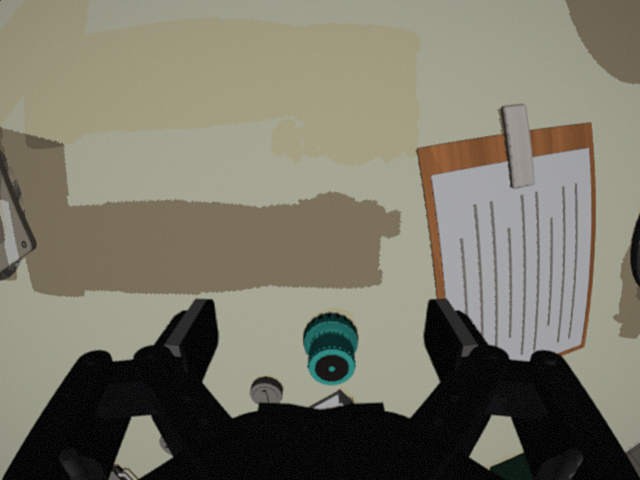

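Emit:
{"name": "send_rows", "arguments": {"increments": [{"x": -48.5,"y": -11.4,"z": -2.5},{"x": -48.5,"y": -11.4,"z": -2.5},{"x": -48.5,"y": -11.4,"z": -2.5},{"x": -48.5,"y": -11.4,"z": -2.5},{"x": -48.5,"y": -11.4,"z": -2.5},{"x": -48.5,"y": -11.4,"z": -2.5},{"x": -48.5,"y": -11.4,"z": -2.5},{"x": -48.5,"y": -11.4,"z": -2.5}]}}

```text
invalid input at $.increments[0]: expected keys x, y, z, rx, ry, rz
```

Emit:
{"name": "send_rows", "arguments": {"increments": [{"rz": 0.132},{"rz": 0.132},{"rz": 0.132},{"rz": 0.132},{"rz": 0.132},{"rz": 0.132},{"rz": 0.132},{},{},{}]}}

```text
invalid input at $.increments[0]: expected keys x, y, z, rx, ry, rz
```

```bash
cat > look.py <<'E'
from h import *
import sys,json
o,c=wrist();n=sys.argv[1];save(n,c['image']);print(o['time_s'],np.round(o['position'],4),cv2.Rodrigues(np.array(o['orientation']))[0].round(3).tolist())
out={}
for l in sys.argv[2:]:
    for i,r in enumerate(manip.outline_of(c,l)[:2]):
        m=np.argwhere(r['mask']).mean(0)[::-1];q=watz(c,m,.05)
        print(l,round(r['conf'],2),r['bbox'],m.round(1),q.round(3));out[f'{l}{i}']=[x.tolist() for x in wray(c,m)]
json.dump(out,open(n+'.json','w'))
E
python3 look.py w1 valve_nut_c valve_square_c valve_thread_c valve_plug_c drying_rack
```

```text
1.0 [0.1877 0.4634 0.2313] [[-0.927, 0.375, 0.0], [0.375, 0.927, 0.0], [-0.0, 0.0, -1.0]]
valve_nut_c 0.78 [299.3, 308.0, 359.4, 387.4] [330.6 347.8] [0.327 0.42  0.05 ]
drying_rack 0.76 [317.8, 390.5, 351.6, 409.4] [333.9 400.2] [0.398 0.396 0.05 ]
```

View pics/w1.png

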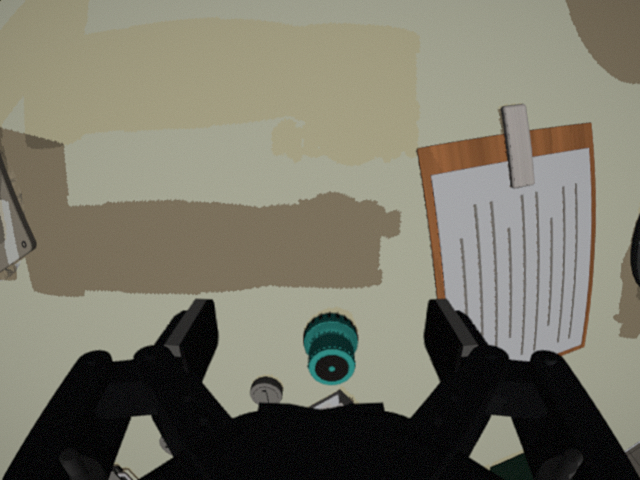

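The arm has not moved: this is the same view as before, because every row needs all six keys.

Emit:
{"name": "send_rows", "arguments": {"increments": [{"x": -48.5,"y": -11.4,"z": -2.5,"rx": 0,"ry": 0,"rz": 0},{"x": -48.5,"y": -11.4,"z": -2.5,"rx": 0,"ry": 0,"rz": 0},{"x": -48.5,"y": -11.4,"z": -2.5,"rx": 0,"ry": 0,"rz": 0},{"x": -48.5,"y": -11.4,"z": -2.5,"rx": 0,"ry": 0,"rz": 0},{"x": -48.5,"y": -11.4,"z": -2.5,"rx": 0,"ry": 0,"rz": 0},{"x": -48.5,"y": -11.4,"z": -2.5,"rx": 0,"ry": 0,"rz": 0},{"x": -48.5,"y": -11.4,"z": -2.5,"rx": 0,"ry": 0,"rz": 0},{"x": -48.5,"y": -11.4,"z": -2.5,"rx": 0,"ry": 0,"rz": 0}]}}

```text
time_s: 2.1
position: [0.5146, 0.2318, 0.2516]
orientation: [0.601, 3.083, 0.001]
force: [-0.2, 0.5, -0.3]
width: 0.0854
grip_force: 0.0
```

Emit:
{"name": "send_rows", "arguments": {"increments": [{"x": 0,"y": 0,"z": 0,"rx": 0,"ry": 0,"rz": 0.132},{"x": 0,"y": 0,"z": 0,"rx": 0,"ry": 0,"rz": 0.132},{"x": 0,"y": 0,"z": 0,"rx": 0,"ry": 0,"rz": 0.132},{"x": 0,"y": 0,"z": 0,"rx": 0,"ry": 0,"rz": 0.132},{"x": 0,"y": 0,"z": 0,"rx": 0,"ry": 0,"rz": 0.132},{"x": 0,"y": 0,"z": 0,"rx": 0,"ry": 0,"rz": 0.132},{"x": 0,"y": 0,"z": 0,"rx": 0,"ry": 0,"rz": 0.132},{"x": 0,"y": 0,"z": 0,"rx": 0,"ry": 0,"rz": 0},{"x": 0,"y": 0,"z": 0,"rx": 0,"ry": 0,"rz": 0}]}}

```text
time_s: 3.0
position: [0.5131, 0.2332, 0.2513]
orientation: [1.909, 2.495, -0.0]
force: [0.3, -0.7, 0.7]
width: 0.0854
grip_force: 0.0
```

```bash
python3 look.py w2 valve_nut_c valve_square_c valve_thread_c valve_plug_c drying_rack
```

```text
3.0 [0.5131 0.2332 0.2513] [[-0.262, 0.965, -0.0], [0.965, 0.262, -0.0], [-0.0, -0.0, -1.0]]
valve_nut_c 0.85 [170.1, 0.0, 235.6, 32.3] [206.   12.2] [0.359 0.39  0.05 ]
valve_nut_c 0.73 [280.2, 36.1, 360.5, 108.2] [323.3  70.1] [0.483 0.358 0.05 ]
valve_square_c 0.9 [281.9, 130.0, 354.1, 188.7] [320.8 158.8] [0.502 0.277 0.05 ]
valve_thread_c 0.89 [277.1, 211.7, 357.0, 279.6] [319.4 244.6] [0.523 0.197 0.05 ]
valve_thread_c 0.68 [242.3, 393.6, 305.2, 415.2] [262.5 401.2] [ 0.508 -0.017  0.05 ]
valve_plug_c 0.9 [377.9, 368.0, 425.7, 419.7] [401.8 391.9] [0.669 0.041 0.05 ]
valve_plug_c 0.89 [284.5, 284.8, 353.0, 357.5] [321.6 319.5] [0.547 0.117 0.05 ]
drying_rack 0.73 [275.7, 20.1, 369.9, 352.0] [324.1 171. ] [0.508 0.267 0.05 ]
```

View pics/w2.png

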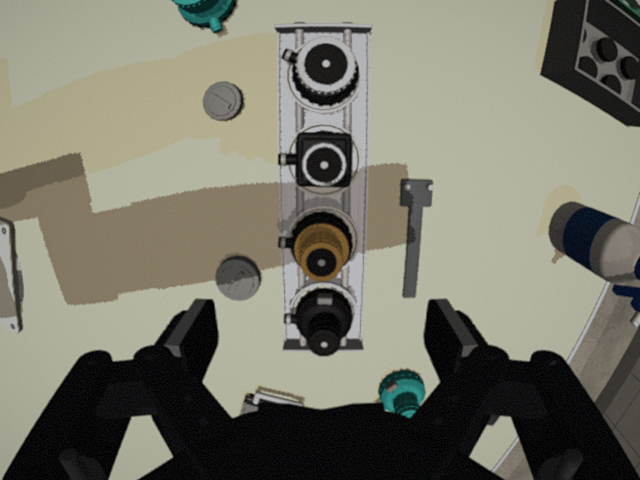

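The wrist view shows the aligned row, with connector tops at nut (325,63), square (324,164), thread (321,262) and plug (323,344). The hose stubs all point towards the robot. A turquoise look-alike shows at (205,10) and another at (402,392).

```bash
python3 - <<'E'
from h import *
o,c=wrist();t=manip.camera('top')
tp=dict(nut=(325,63),sq=(324,164),th=(321,262),pl=(323,344))
L=dict(nut='nut',sq='square',th='thread',pl='plug')
P=[]
for k in tp:
    w=watz(c,tp[k],.09);P.append(w[:2])
    g=[]
    for r in manip.outline_of(t,f'valve_{L[k]}_c')[:3]:
        m=np.argwhere(r['mask']).mean(0)[::-1]
        for r2 in manip.outline_of(c,f'valve_{L[k]}_c')[:2]:
            m2=np.argwhere(r2['mask']).mean(0)[::-1];p,e=tri([ray(t,m),wray(c,m2)])
            if e[0]<.008:g.append((p.round(3).tolist(),round(e[0],4)))
    print(k,w.round(4),g)
P=np.array(P);yl=np.array([126,42,-42,-126])/1e3
ctr=P.mean(0);v=(yl[:,None]*(P-ctr)).sum(0)/(yl**2).sum();print(ctr,v,np.linalg.norm(v),np.arctan2(-v[0],v[1]),(P-ctr-yl[:,None]*v/np.linalg.norm(v)).round(4).tolist())
E
```

```text
nut [0.4842 0.3581 0.09  ] []
sq [0.5051 0.2774 0.09  ] [([0.506, 0.272, -0.007], 0.0019)]
th [0.525  0.1944 0.09  ] [([0.522, 0.193, 0.038], 0.0017)]
pl [0.5491 0.1125 0.09  ] [([0.686, 0.011, 0.012], 0.0017), ([0.529, 0.164, 0.136], 0.0049), ([0.547, 0.112, 0.042], 0.0014)]
[0.51583477 0.23559903] [-0.25530591  0.97577916] 1.008625832527567 0.2559065316750266 [[0.0002, 0.0006], [-0.0001, 0.0012], [-0.0015, -0.0005], [0.0013, -0.0012]]
```

Emit:
{"name": "send_rows", "arguments": {"increments": [{"x": 32,"y": 1.2,"z": 0,"rx": 0,"ry": 0,"rz": 0.005},{"x": 32,"y": 1.2,"z": 0,"rx": 0,"ry": 0,"rz": 0.005},{"x": 32,"y": 1.2,"z": 0,"rx": 0,"ry": 0,"rz": 0},{"x": 32,"y": 1.2,"z": 20,"rx": 0,"ry": 0,"rz": 0},{"x": 0,"y": 0,"z": 40,"rx": 0,"ry": 0,"rz": 0},{"x": 0,"y": 0,"z": 40,"rx": 0,"ry": 0,"rz": 0},{"x": 0,"y": 0,"z": 0,"rx": 0,"ry": 0,"rz": 0},{"x": 0,"y": 0,"z": 0,"rx": 0,"ry": 0,"rz": 0}]}}

```text
time_s: 4.7
position: [0.4851, 0.358, 0.1513]
orientation: [-1.924, -2.483, 0.003]
force: [0.7, 0.5, 0.5]
width: 0.0853
grip_force: 0.0
```

```bash
python3 look.py w3 valve_nut_c valve_square_c
```

```text
4.7 [0.4851 0.358  0.1513] [[-0.249, 0.968, -0.001], [0.968, 0.249, -0.001], [-0.001, -0.002, -1.0]]
valve_nut_c 0.93 [98.4, 72.3, 198.6, 164.0] [151.5 114.7] [0.35  0.415 0.05 ]
valve_nut_c 0.61 [260.1, 191.0, 362.2, 295.6] [316.7 239.6] [0.484 0.356 0.05 ]
valve_square_c 0.97 [265.3, 294.6, 355.5, 392.3] [316.2 340.3] [0.503 0.277 0.05 ]
valve_square_c 0.7 [261.9, 190.0, 362.2, 295.1] [316.8 239.9] [0.484 0.356 0.05 ]
```

View pics/w3.png

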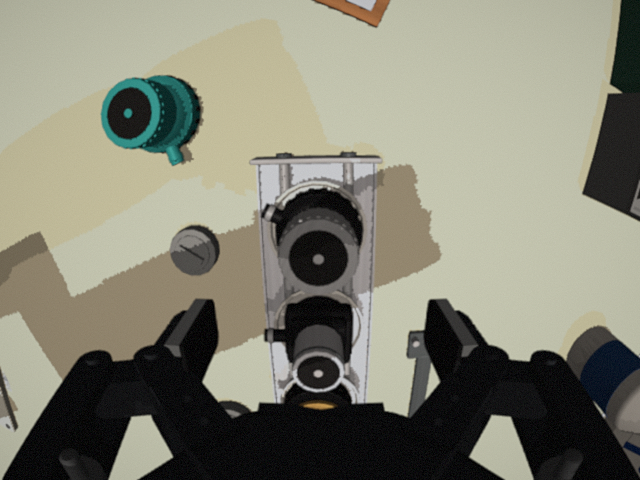

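Nut top is at (318,258) and square top at (319,373). I triangulate both against the earlier wrist view.

```bash
python3 - <<'E'
from h import *
from scipy.spatial.transform import Rotation as R
o,c=wrist();H=np.array(c['hand_eye'])
c2=dict(c);T=np.eye(4);T[:3,:3]=[[-.262,.965,0],[.965,.262,0],[0,0,-1]];T[:3,3]=[.5131,.2332,.2513];c2['T']=T@H
for a,b in(((318,258),(325,63)),((319,373),(324,164))):
    p,e=tri([wray(c,a),wray(c2,b)]);print(p.round(4),np.round(e,4),watz(c,a,.09).round(4))
E
```

```text
[0.4855 0.3581 0.0909] [0.0016 0.0016] [0.4871 0.3582 0.09  ]
[0.5065 0.278  0.0935] [0.0016 0.0016] [0.5087 0.2758 0.09  ]
```

Emit:
{"name": "send_rows", "arguments": {"increments": [{"x": 0,"y": 0,"z": 25,"rx": 0,"ry": 0,"rz": 0},{"x": 0,"y": 0,"z": 25,"rx": 0,"ry": 0,"rz": 0},{"x": 0,"y": 0,"z": 20,"rx": 0,"ry": 0,"rz": 0},{"x": 0,"y": 0,"z": 15,"rx": 0,"ry": 0,"rz": 0},{"x": 0,"y": 0,"z": 8,"rx": 0,"ry": 0,"rz": 0},{"x": 0,"y": 0,"z": 0,"rx": 0,"ry": 0,"rz": 0},{"x": 0,"y": 0,"z": 0,"rx": 0,"ry": 0,"rz": 0}]}}

```text
time_s: 5.6
position: [0.4862, 0.3589, 0.0597]
orientation: [1.924, 2.482, 0.003]
force: [0.4, -0.5, -0.1]
width: 0.0854
grip_force: 0.0
```

Emit:
{"name": "send_rows", "arguments": {"increments": [{"x": 0,"y": 0,"z": 0,"rx": 0,"ry": 0,"rz": 0},{"x": 0,"y": 0,"z": 0,"rx": 0,"ry": 0,"rz": 0},{"x": 0,"y": 0,"z": 0,"rx": 0,"ry": 0,"rz": 0},{"x": 0,"y": 0,"z": 0,"rx": 0,"ry": 0,"rz": 0},{"x": 0,"y": 0,"z": 0,"rx": 0,"ry": 0,"rz": 0},{"x": 0,"y": 0,"z": 0,"rx": 0,"ry": 0,"rz": 0},{"x": 0,"y": 0,"z": 0,"rx": 0,"ry": 0,"rz": 0},{"x": 0,"y": 0,"z": 0,"rx": 0,"ry": 0,"rz": 0}], "gripper": 0, "squeeze": 40}}

```text
time_s: 6.4
position: [0.4852, 0.3585, 0.0593]
orientation: [-1.924, -2.483, -0.001]
force: [-2.9, -1.1, 5.8]
width: 0.0467
grip_force: 40.8
```

Emit:
{"name": "send_rows", "arguments": {"increments": [{"x": 0,"y": 0,"z": -15,"rx": 0,"ry": 0,"rz": 0},{"x": 0,"y": 0,"z": -30,"rx": 0,"ry": 0,"rz": 0},{"x": 0,"y": 0,"z": -35,"rx": 0,"ry": 0,"rz": 0},{"x": 0,"y": 0,"z": -35,"rx": 0,"ry": 0,"rz": 0},{"x": 0,"y": 0,"z": -25,"rx": 0,"ry": 0,"rz": 0},{"x": 0,"y": 0,"z": 0,"rx": 0,"ry": 0,"rz": 0}]}}

```text
time_s: 7.0
position: [0.4874, 0.3597, 0.2023]
orientation: [1.923, 2.481, 0.012]
force: [0.6, 0.5, -2.3]
width: 0.0467
grip_force: 42.0
```

Emit:
{"name": "send_rows", "arguments": {"increments": [{"x": -20,"y": -4,"z": 0,"rx": 0,"ry": 0,"rz": 0},{"x": -44,"y": -8,"z": 0,"rx": 0,"ry": 0,"rz": 0},{"x": -48,"y": -8,"z": 0,"rx": 0,"ry": 0,"rz": 0},{"x": -48,"y": -8,"z": 0,"rx": 0,"ry": 0,"rz": 0},{"x": -48,"y": -8,"z": 0,"rx": 0,"ry": 0,"rz": 0},{"x": -48,"y": -8,"z": 0,"rx": 0,"ry": 0,"rz": 0},{"x": -48,"y": -8,"z": 0,"rx": 0,"ry": 0,"rz": 0},{"x": -48,"y": -8,"z": 0,"rx": 0,"ry": 0,"rz": 0},{"x": -48,"y": -8,"z": 0,"rx": 0,"ry": 0,"rz": 0},{"x": -48,"y": -8,"z": 0,"rx": 0,"ry": 0,"rz": 0},{"x": -34,"y": -7,"z": 0,"rx": 0,"ry": 0,"rz": 0},{"x": 0,"y": 0,"z": 0,"rx": 0,"ry": 0,"rz": 0}]}}

```text
time_s: 8.2
position: [0.524, -0.1336, 0.1956]
orientation: [-1.932, -2.475, 0.005]
force: [0.1, -0.2, -3.3]
width: 0.047
grip_force: 41.9
```

Emit:
{"name": "send_rows", "arguments": {"increments": [{"x": 0,"y": 0,"z": 0,"rx": 0,"ry": 0,"rz": 0.1},{"x": 0,"y": 0,"z": 0,"rx": 0,"ry": 0,"rz": 0.1},{"x": 0,"y": 0,"z": 0,"rx": 0,"ry": 0,"rz": 0.08},{"x": 0,"y": 0,"z": 0,"rx": 0,"ry": 0,"rz": 0},{"x": 0,"y": 0,"z": 0,"rx": 0,"ry": 0,"rz": 0}]}}

```text
time_s: 8.7
position: [0.5244, -0.1285, 0.1969]
orientation: [-2.248, -2.191, 0.002]
force: [-0.9, 0.0, -4.3]
width: 0.0471
grip_force: 41.9
```

```bash
python3 look.py w4 carrier valve_nut_c
```

```text
8.7 [ 0.5244 -0.1285  0.1969] [[0.026, 1.0, -0.002], [1.0, -0.026, 0.001], [0.001, -0.002, -1.0]]
carrier 0.67 [271.4, 108.1, 380.8, 406.4] [324.8 191.9] [ 0.529 -0.104  0.05 ]
carrier 0.33 [302.9, 0.0, 384.9, 18.7] [331.8   5.7] [0.538 0.045 0.05 ]
valve_nut_c 0.68 [232.4, 222.3, 388.8, 398.0] [318.  307.9] [ 0.521 -0.206  0.05 ]
```

View pics/w4.png

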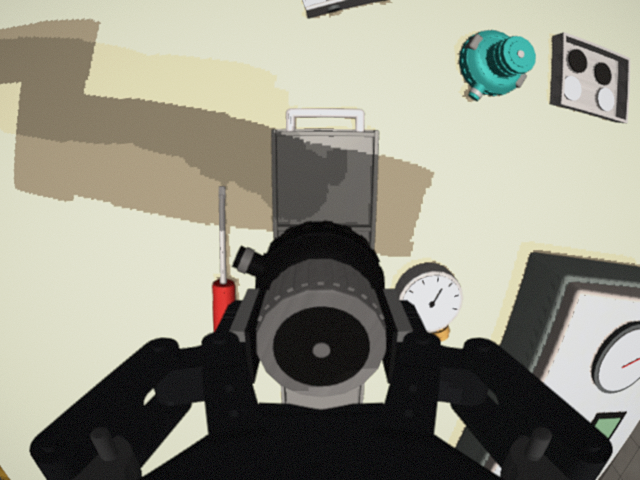

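The held nut valve stands straight in the fingers. The carrier's left end runs from (272,130) to (379,130), with the first rib at about row 230.

```bash
python3 - <<'E'
from h import *
o,c=wrist();t=manip.camera('top')
for q in((272,130),(379,130),(273,230),(376,230)):print(q,watz(c,q,.022).round(4))
im=cv2.imread('pics/top.png');cr=im[190:280,355:565];cv2.imwrite('pics/car.png',cv2.resize(cr,None,fx=3.8,fy=3.8,interpolation=cv2.INTER_CUBIC))
E
```

```text
(272, 130) [ 0.4861 -0.0544  0.022 ]
(379, 130) [ 0.5772 -0.0566  0.022 ]
(273, 230) [ 0.4824 -0.1429  0.022 ]
(376, 230) [ 0.5748 -0.1453  0.022 ]
```

View pics/car.png

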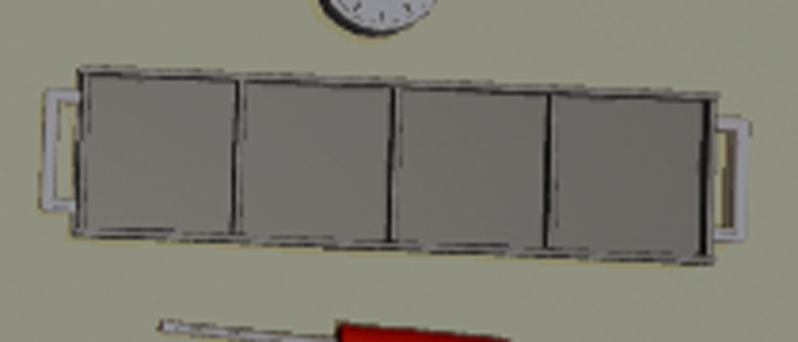

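The crop shows the rim corners at (80,68), (75,236), (717,95) and (712,263), enclosing four bays.

```bash
python3 - <<'E'
from h import *
o,c=wrist();t=manip.camera('top')
f=lambda u,v:(355+u/3.8-.37,190+v/3.8-.37)
P=[]
for q in((80,68),(75,236),(717,95),(712,263)):
    p=atz(t,f(*q),.022);P.append(p);print(p.round(4))
P=np.array(P);ctr=P.mean(0);v=(P[0]+P[1]-P[2]-P[3])/2;L=np.linalg.norm(v[:2]);print('ctr',ctr,'len',L,'dep',np.linalg.norm(P[0]-P[1]),'yaw',np.arctan2(-v[0],v[1]))
for y in(.126,.042,-.042,-.126):print((ctr+v/L*y).round(4))
for a,b in(((379,130),f(80,68)),((272,130),f(75,236))):print('tri',tri([wray(c,a),ray(t,b)]))
E
```

```text
[ 0.5725 -0.0567  0.022 ]
[ 0.4814 -0.0548  0.022 ]
[ 0.5614 -0.3978  0.022 ]
[ 0.4712 -0.3942  0.022 ]
ctr [ 0.52163979 -0.22584863  0.022     ] len 0.34040302430241626 dep 0.09118508220993614 yaw -0.03128912965882246
[ 0.5256 -0.0999  0.022 ]
[ 0.523  -0.1839  0.022 ]
[ 0.5203 -0.2678  0.022 ]
[ 0.5177 -0.3518  0.022 ]
tri (array([ 0.5694127 , -0.05542532,  0.06142723]), [0.002238216745465767, 0.0022382167454664016])
tri (array([ 0.48289689, -0.05544441, -0.00310641]), [0.0007881739258737438, 0.0007881739258739688])
```

Emit:
{"name": "send_rows", "arguments": {"increments": [{"x": 14,"y": 1.5,"z": 0,"rx": 0,"ry": 0,"rz": 0},{"x": 14.5,"y": 1.5,"z": 10,"rx": 0,"ry": 0,"rz": 0},{"x": 0,"y": 0,"z": 30,"rx": 0,"ry": 0,"rz": 0},{"x": 0,"y": 0,"z": 30,"rx": 0,"ry": 0,"rz": 0},{"x": 0,"y": 0,"z": 30,"rx": 0,"ry": 0,"rz": 0},{"x": 0,"y": 0,"z": 22,"rx": 0,"ry": 0,"rz": 0},{"x": 0,"y": 0,"z": 12,"rx": 0,"ry": 0,"rz": 0},{"x": 0,"y": 0,"z": 8,"rx": 0,"ry": 0,"rz": 0},{"x": 0,"y": 0,"z": 0,"rx": 0,"ry": 0,"rz": 0},{"x": 0,"y": 0,"z": 0,"rx": 0,"ry": 0,"rz": 0}]}}

```text
time_s: 10.05
position: [0.5298, -0.1007, 0.0572]
orientation: [2.251, 2.19, 0.002]
force: [0.1, -0.8, -1.8]
width: 0.047
grip_force: 42.0
```

Emit:
{"name": "send_rows", "arguments": {"increments": [{"x": 0,"y": 0,"z": 2,"rx": 0,"ry": 0,"rz": 0},{"x": 0,"y": 0,"z": 2,"rx": 0,"ry": 0,"rz": 0},{"x": 0,"y": 0,"z": 2,"rx": 0,"ry": 0,"rz": 0},{"x": 0,"y": 0,"z": 2,"rx": 0,"ry": 0,"rz": 0},{"x": 0,"y": 0,"z": 0,"rx": 0,"ry": 0,"rz": 0},{"x": 0,"y": 0,"z": 0,"rx": 0,"ry": 0,"rz": 0}]}}

```text
time_s: 10.65
position: [0.5289, -0.1008, 0.0483]
orientation: [-2.252, -2.19, 0.0]
force: [-0.3, 0.5, -2.8]
width: 0.047
grip_force: 42.0
```

Emit:
{"name": "send_rows", "arguments": {"increments": [{"x": 0,"y": 0,"z": 0.7,"rx": 0,"ry": 0,"rz": 0},{"x": 0,"y": 0,"z": 0.7,"rx": 0,"ry": 0,"rz": 0},{"x": 0,"y": 0,"z": 0,"rx": 0,"ry": 0,"rz": 0},{"x": 0,"y": 0,"z": 0,"rx": 0,"ry": 0,"rz": 0}]}}

```text
time_s: 11.05
position: [0.5291, -0.1008, 0.0473]
orientation: [2.252, 2.19, 0.0]
force: [-1.2, -0.3, 0.9]
width: 0.0468
grip_force: 42.4
```

Emit:
{"name": "send_rows", "arguments": {"increments": [{"x": 0,"y": 0,"z": 0.5,"rx": 0,"ry": 0,"rz": 0},{"x": 0,"y": 0,"z": 0,"rx": 0,"ry": 0,"rz": 0}]}}

```text
time_s: 11.25
position: [0.5291, -0.1008, 0.0473]
orientation: [2.252, 2.19, 0.0]
force: [-2.8, 0.4, 5.2]
width: 0.0469
grip_force: 42.9
```

Emit:
{"name": "send_rows", "arguments": {"increments": [{"x": 0,"y": 0,"z": 0,"rx": 0,"ry": 0,"rz": 0},{"x": 0,"y": 0,"z": 0,"rx": 0,"ry": 0,"rz": 0},{"x": 0,"y": 0,"z": 0,"rx": 0,"ry": 0,"rz": 0},{"x": 0,"y": 0,"z": 0,"rx": 0,"ry": 0,"rz": 0},{"x": 0,"y": 0,"z": 0,"rx": 0,"ry": 0,"rz": 0},{"x": 0,"y": 0,"z": 0,"rx": 0,"ry": 0,"rz": 0}], "gripper": 1}}

```text
time_s: 11.85
position: [0.529, -0.1007, 0.0463]
orientation: [-2.252, -2.19, -0.0]
force: [0.5, 0.4, -1.0]
width: 0.0849
grip_force: 0.0
```

Emit:
{"name": "send_rows", "arguments": {"increments": [{"x": 0,"y": 0,"z": -15,"rx": 0,"ry": 0,"rz": 0},{"x": 0,"y": 0,"z": -30,"rx": 0,"ry": 0,"rz": 0},{"x": 0,"y": 0,"z": -40,"rx": 0,"ry": 0,"rz": 0},{"x": 0,"y": 0,"z": -40,"rx": 0,"ry": 0,"rz": 0},{"x": 0,"y": 0,"z": -25,"rx": 0,"ry": 0,"rz": 0},{"x": 0,"y": 0,"z": 0,"rx": 0,"ry": 0,"rz": 0},{"x": 0,"y": 0,"z": 0,"rx": 0,"ry": 0,"rz": 0}]}}

```text
time_s: 12.55
position: [0.5292, -0.1008, 0.1967]
orientation: [2.252, 2.189, 0.001]
force: [-0.1, -0.7, -1.2]
width: 0.0857
grip_force: 0.0
```

```bash
python3 look.py w5 valve_nut_c
```

```text
12.55 [ 0.5292 -0.1008  0.1967] [[0.028, 1.0, 0.001], [1.0, -0.028, -0.0], [-0.0, 0.001, -1.0]]
valve_nut_c 0.77 [274.0, 179.1, 356.1, 262.4] [318.4 218.6] [ 0.528 -0.098  0.05 ]
```

View pics/w5.png

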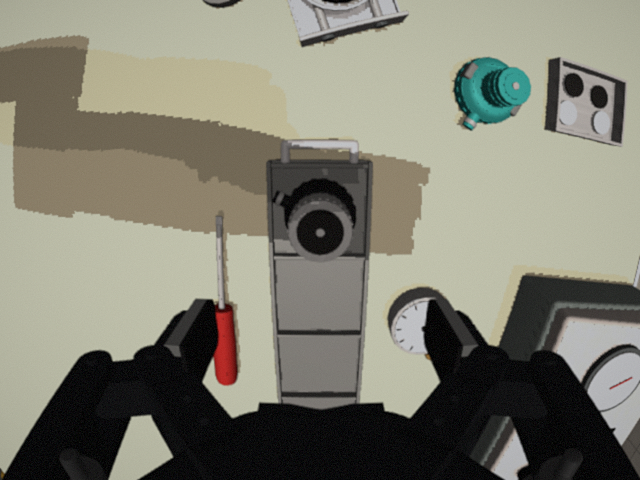

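The nut valve stands upright in the first bay: its top is at (320,233) and the bay spans columns 270–372, rows 162–256. Next is the square valve.

Emit:
{"name": "send_rows", "arguments": {"increments": [{"x": 25,"y": -2.6,"z": 0,"rx": 0,"ry": 0,"rz": 0},{"x": 48,"y": -4,"z": 0,"rx": 0,"ry": 0,"rz": 0},{"x": 48,"y": -4,"z": 0,"rx": 0,"ry": 0,"rz": 0},{"x": 48,"y": -4,"z": 0,"rx": 0,"ry": 0,"rz": 0},{"x": 48,"y": -4,"z": 0,"rx": 0,"ry": 0,"rz": 0},{"x": 48,"y": -4,"z": 0,"rx": 0,"ry": 0,"rz": 0},{"x": 48,"y": -4,"z": 0,"rx": 0,"ry": 0,"rz": 0},{"x": 40,"y": -4,"z": 0,"rx": 0,"ry": 0,"rz": 0},{"x": 25,"y": -3,"z": 0,"rx": 0,"ry": 0,"rz": 0}]}}

```text
time_s: 13.55
position: [0.5044, 0.2807, 0.1941]
orientation: [-2.248, -2.192, 0.005]
force: [0.6, 0.2, 0.2]
width: 0.0851
grip_force: 0.0
```

Emit:
{"name": "send_rows", "arguments": {"increments": [{"x": 0,"y": 0,"z": 0,"rx": 0,"ry": 0,"rz": -0.1},{"x": 0,"y": 0,"z": 0,"rx": 0,"ry": 0,"rz": -0.1},{"x": 0,"y": 0,"z": 0,"rx": 0,"ry": 0,"rz": -0.085},{"x": 0,"y": 0,"z": 25,"rx": 0,"ry": 0,"rz": 0},{"x": 0,"y": 0,"z": 20,"rx": 0,"ry": 0,"rz": 0},{"x": 0,"y": 0,"z": 0,"rx": 0,"ry": 0,"rz": 0},{"x": 0,"y": 0,"z": 0,"rx": 0,"ry": 0,"rz": 0}]}}

```text
time_s: 14.25
position: [0.505, 0.2776, 0.1501]
orientation: [-1.918, -2.487, 0.005]
force: [-0.2, 0.3, 0.2]
width: 0.0853
grip_force: 0.0
```

```bash
python3 look.py w6 valve_square_c valve_thread_c
```

```text
14.25 [0.505  0.2776 0.1501] [[-0.254, 0.967, -0.003], [0.967, 0.254, -0.002], [-0.001, -0.003, -1.0]]
valve_square_c 0.57 [261.7, 193.6, 362.3, 285.9] [316.5 237.6] [0.503 0.277 0.05 ]
valve_thread_c 0.9 [263.3, 296.0, 359.6, 395.9] [315.8 342.5] [0.523 0.195 0.05 ]
```

View pics/w6.png

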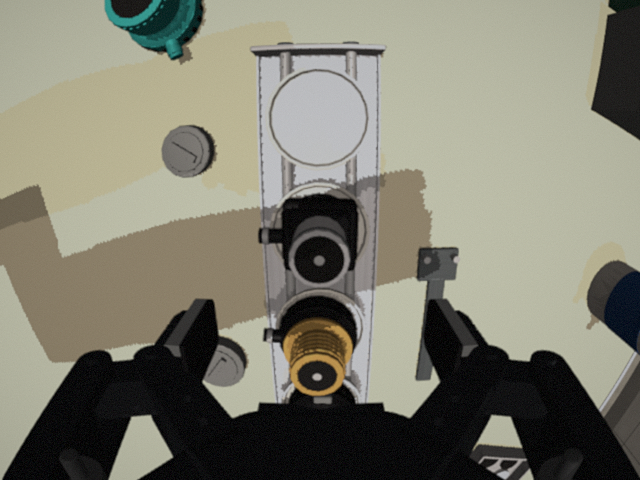

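The square valve's top is at (319,260), centred the same way the nut was, and the nut's saucer is empty. I descend, grip and lift.

Emit:
{"name": "send_rows", "arguments": {"increments": [{"x": 0,"y": 0,"z": 25,"rx": 0,"ry": 0,"rz": 0},{"x": 0,"y": 0,"z": 25,"rx": 0,"ry": 0,"rz": 0},{"x": 0,"y": 0,"z": 20,"rx": 0,"ry": 0,"rz": 0},{"x": 0,"y": 0,"z": 14,"rx": 0,"ry": 0,"rz": 0},{"x": 0,"y": 0,"z": 8,"rx": 0,"ry": 0,"rz": 0},{"x": 0,"y": 0,"z": 0,"rx": 0,"ry": 0,"rz": 0},{"x": 0,"y": 0,"z": 0,"rx": 0,"ry": 0,"rz": 0}]}}

```text
time_s: 15.1
position: [0.5066, 0.2784, 0.0604]
orientation: [1.918, 2.487, 0.002]
force: [-0.3, 0.6, 0.2]
width: 0.085
grip_force: 0.0
```

Emit:
{"name": "send_rows", "arguments": {"increments": [{"x": 0,"y": 0,"z": 0,"rx": 0,"ry": 0,"rz": 0},{"x": 0,"y": 0,"z": 0,"rx": 0,"ry": 0,"rz": 0},{"x": 0,"y": 0,"z": 0,"rx": 0,"ry": 0,"rz": 0},{"x": 0,"y": 0,"z": 0,"rx": 0,"ry": 0,"rz": 0},{"x": 0,"y": 0,"z": 0,"rx": 0,"ry": 0,"rz": 0},{"x": 0,"y": 0,"z": 0,"rx": 0,"ry": 0,"rz": 0},{"x": 0,"y": 0,"z": 0,"rx": 0,"ry": 0,"rz": 0},{"x": 0,"y": 0,"z": 0,"rx": 0,"ry": 0,"rz": 0},{"x": 0,"y": 0,"z": 0,"rx": 0,"ry": 0,"rz": 0}], "gripper": 0, "squeeze": 40}}

```text
time_s: 16.0
position: [0.5062, 0.2782, 0.0601]
orientation: [1.918, 2.488, 0.001]
force: [-1.5, -0.7, 5.3]
width: 0.0349
grip_force: 40.4
```

Emit:
{"name": "send_rows", "arguments": {"increments": [{"x": 0,"y": 0,"z": -15,"rx": 0,"ry": 0,"rz": 0},{"x": 0,"y": 0,"z": -30,"rx": 0,"ry": 0,"rz": 0},{"x": 0,"y": 0,"z": -35,"rx": 0,"ry": 0,"rz": 0},{"x": 0,"y": 0,"z": -35,"rx": 0,"ry": 0,"rz": 0},{"x": 0,"y": 0,"z": -35,"rx": 0,"ry": 0,"rz": 0},{"x": 0,"y": 0,"z": 0,"rx": 0,"ry": 0,"rz": 0},{"x": 0,"y": 0,"z": 0,"rx": 0,"ry": 0,"rz": 0}]}}

```text
time_s: 16.7
position: [0.506, 0.278, 0.2089]
orientation: [1.918, 2.488, 0.0]
force: [0.6, -0.5, -4.2]
width: 0.0351
grip_force: 40.7
```

Emit:
{"name": "send_rows", "arguments": {"increments": [{"x": -24,"y": -9,"z": 0,"rx": 0,"ry": 0,"rz": 0},{"x": -46,"y": -10,"z": 0,"rx": 0,"ry": 0,"rz": 0},{"x": -47,"y": -10,"z": 0,"rx": 0,"ry": 0,"rz": 0},{"x": -47,"y": -10,"z": 0,"rx": 0,"ry": 0,"rz": 0},{"x": -47,"y": -10,"z": 0,"rx": 0,"ry": 0,"rz": 0},{"x": -47,"y": -10,"z": 0,"rx": 0,"ry": 0,"rz": 0},{"x": -47,"y": -10,"z": 0,"rx": 0,"ry": 0,"rz": 0},{"x": -47,"y": -10,"z": 0,"rx": 0,"ry": 0,"rz": 0},{"x": -47,"y": -10,"z": 0,"rx": 0,"ry": 0,"rz": 0},{"x": -35,"y": -6,"z": 0,"rx": 0,"ry": 0,"rz": 0},{"x": -18,"y": -3,"z": 0,"rx": 0,"ry": 0,"rz": 0},{"x": 0,"y": 0,"z": 0,"rx": 0,"ry": 0,"rz": 0}]}}

```text
time_s: 17.9
position: [0.5244, -0.1864, 0.2059]
orientation: [-1.921, -2.48, 0.004]
force: [0.4, 0.7, -2.4]
width: 0.0347
grip_force: 40.6
```

Emit:
{"name": "send_rows", "arguments": {"increments": [{"x": 0,"y": 0,"z": 0,"rx": 0,"ry": 0,"rz": 0.1},{"x": 0,"y": 0,"z": 0,"rx": 0,"ry": 0,"rz": 0.1},{"x": 0,"y": 0,"z": 0,"rx": 0,"ry": 0,"rz": 0.085},{"x": 0,"y": 0,"z": 25,"rx": 0,"ry": 0,"rz": 0},{"x": 0,"y": 0,"z": 25,"rx": 0,"ry": 0,"rz": 0},{"x": 0,"y": 0,"z": 0,"rx": 0,"ry": 0,"rz": 0},{"x": 0,"y": 0,"z": 0,"rx": 0,"ry": 0,"rz": 0}]}}

```text
time_s: 18.6
position: [0.5248, -0.1828, 0.158]
orientation: [-2.248, -2.189, 0.003]
force: [0.2, -0.2, -1.7]
width: 0.035
grip_force: 40.7
```

Emit:
{"name": "send_rows", "arguments": {"increments": [{"x": 0,"y": 1,"z": 20,"rx": 0,"ry": 0,"rz": 0},{"x": 0,"y": 0,"z": 30,"rx": 0,"ry": 0,"rz": 0},{"x": 0,"y": 0,"z": 25,"rx": 0,"ry": 0,"rz": 0},{"x": 0,"y": 0,"z": 15,"rx": 0,"ry": 0,"rz": 0},{"x": 0,"y": 0,"z": 10,"rx": 0,"ry": 0,"rz": 0},{"x": 0,"y": 0,"z": 3,"rx": 0,"ry": 0,"rz": 0},{"x": 0,"y": 0,"z": 2,"rx": 0,"ry": 0,"rz": 0},{"x": 0,"y": 0,"z": 2,"rx": 0,"ry": 0,"rz": 0},{"x": 0,"y": 0,"z": 0,"rx": 0,"ry": 0,"rz": 0},{"x": 0,"y": 0,"z": 0,"rx": 0,"ry": 0,"rz": 0}]}}

```text
time_s: 19.6
position: [0.5275, -0.1842, 0.0531]
orientation: [2.252, 2.189, 0.001]
force: [0.3, 0.5, -2.6]
width: 0.0349
grip_force: 40.9
```

Emit:
{"name": "send_rows", "arguments": {"increments": [{"x": 0,"y": 0,"z": 1,"rx": 0,"ry": 0,"rz": 0},{"x": 0,"y": 0,"z": 0,"rx": 0,"ry": 0,"rz": 0},{"x": 0,"y": 0,"z": 0,"rx": 0,"ry": 0,"rz": 0}]}}

```text
time_s: 19.9
position: [0.527, -0.1841, 0.0515]
orientation: [2.252, 2.19, 0.0]
force: [0.7, -0.2, -2.4]
width: 0.0347
grip_force: 40.9
```

Emit:
{"name": "send_rows", "arguments": {"increments": [{"x": 0,"y": 0,"z": 1,"rx": 0,"ry": 0,"rz": 0},{"x": 0,"y": 0,"z": 1,"rx": 0,"ry": 0,"rz": 0},{"x": 0,"y": 0,"z": 0.8,"rx": 0,"ry": 0,"rz": 0},{"x": 0,"y": 0,"z": 0,"rx": 0,"ry": 0,"rz": 0},{"x": 0,"y": 0,"z": 0,"rx": 0,"ry": 0,"rz": 0}]}}

```text
time_s: 20.4
position: [0.527, -0.184, 0.0485]
orientation: [-2.252, -2.19, 0.0]
force: [-0.1, -0.2, -2.5]
width: 0.0349
grip_force: 40.9
```

Emit:
{"name": "send_rows", "arguments": {"increments": [{"x": 0,"y": 0,"z": 0.6,"rx": 0,"ry": 0,"rz": 0},{"x": 0,"y": 0,"z": 0,"rx": 0,"ry": 0,"rz": 0},{"x": 0,"y": 0,"z": 0,"rx": 0,"ry": 0,"rz": 0}]}}

```text
time_s: 20.7
position: [0.5272, -0.1841, 0.0481]
orientation: [2.252, 2.19, 0.0]
force: [-0.5, 0.3, -2.3]
width: 0.035
grip_force: 41.1
```

Emit:
{"name": "send_rows", "arguments": {"increments": [{"x": 0,"y": 0,"z": 0.6,"rx": 0,"ry": 0,"rz": 0},{"x": 0,"y": 0,"z": 0,"rx": 0,"ry": 0,"rz": 0},{"x": 0,"y": 0,"z": 0,"rx": 0,"ry": 0,"rz": 0}]}}

```text
time_s: 21.0
position: [0.5272, -0.1841, 0.0481]
orientation: [2.252, 2.19, 0.0]
force: [-2.7, 2.3, 4.8]
width: 0.0353
grip_force: 41.3
```

Emit:
{"name": "send_rows", "arguments": {"increments": [{"x": 0,"y": 0,"z": 0,"rx": 0,"ry": 0,"rz": 0},{"x": 0,"y": 0,"z": 0,"rx": 0,"ry": 0,"rz": 0},{"x": 0,"y": 0,"z": 0,"rx": 0,"ry": 0,"rz": 0},{"x": 0,"y": 0,"z": 0,"rx": 0,"ry": 0,"rz": 0},{"x": 0,"y": 0,"z": 0,"rx": 0,"ry": 0,"rz": 0},{"x": 0,"y": 0,"z": 0,"rx": 0,"ry": 0,"rz": 0},{"x": 0,"y": 0,"z": 0,"rx": 0,"ry": 0,"rz": 0}], "gripper": 1}}

```text
time_s: 21.7
position: [0.5271, -0.1841, 0.0474]
orientation: [2.252, 2.19, -0.0]
force: [-0.2, 0.2, 1.3]
width: 0.0854
grip_force: 0.0
```

Emit:
{"name": "send_rows", "arguments": {"increments": [{"x": 0,"y": 0,"z": -15,"rx": 0,"ry": 0,"rz": 0},{"x": 0,"y": 0,"z": -30,"rx": 0,"ry": 0,"rz": 0},{"x": 0,"y": 0,"z": -40,"rx": 0,"ry": 0,"rz": 0},{"x": 0,"y": 0,"z": -40,"rx": 0,"ry": 0,"rz": 0},{"x": 0,"y": 0,"z": -25,"rx": 0,"ry": 0,"rz": 0},{"x": 0,"y": 0,"z": 0,"rx": 0,"ry": 0,"rz": 0}]}}

```text
time_s: 22.3
position: [0.5297, -0.185, 0.2023]
orientation: [2.246, 2.184, 0.007]
force: [1.2, -0.5, -0.7]
width: 0.0851
grip_force: 0.0
```

```bash
python3 look.py w7 valve_nut_c valve_square_c
```

```text
22.3 [ 0.5297 -0.185   0.2023] [[0.028, 1.0, 0.009], [1.0, -0.028, -0.003], [-0.003, 0.009, -1.0]]
valve_nut_c 0.75 [268.7, 79.5, 352.3, 155.2] [313.2 116. ] [ 0.528 -0.101  0.05 ]
valve_square_c 0.97 [268.3, 179.1, 350.5, 248.6] [313.6 213.8] [ 0.526 -0.18   0.05 ]
```

View pics/w7.png

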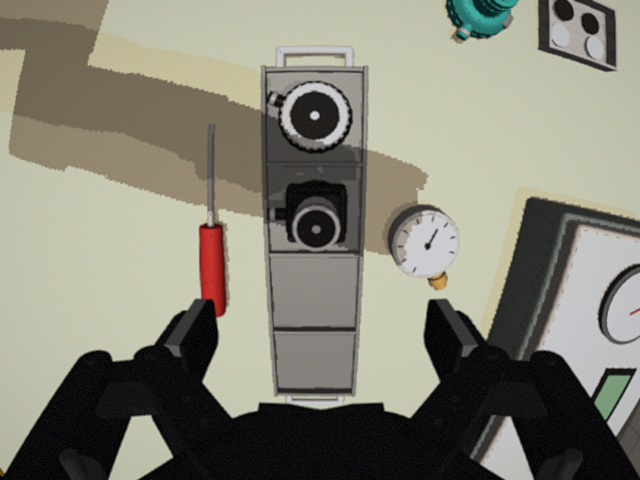

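Emit:
{"name": "send_rows", "arguments": {"increments": [{"x": 25,"y": -1,"z": 0,"rx": 0,"ry": 0,"rz": 0},{"x": 48,"y": -1.2,"z": 0,"rx": 0,"ry": 0,"rz": 0},{"x": 48,"y": -1.2,"z": 0,"rx": 0,"ry": 0,"rz": 0},{"x": 48,"y": -1.2,"z": 0,"rx": 0,"ry": 0,"rz": 0},{"x": 48,"y": -1.2,"z": 0,"rx": 0,"ry": 0,"rz": 0},{"x": 48,"y": -1.2,"z": 0,"rx": 0,"ry": 0,"rz": 0},{"x": 48,"y": -1.2,"z": 0,"rx": 0,"ry": 0,"rz": 0},{"x": 42,"y": -1.2,"z": 0,"rx": 0,"ry": 0,"rz": 0},{"x": 25,"y": -1,"z": 0,"rx": 0,"ry": 0,"rz": 0}]}}

```text
time_s: 23.35
position: [0.5257, 0.1989, 0.195]
orientation: [-2.247, -2.192, 0.005]
force: [0.4, -0.3, 0.0]
width: 0.0853
grip_force: 0.0
```

Emit:
{"name": "send_rows", "arguments": {"increments": [{"x": 0,"y": 0,"z": 0,"rx": 0,"ry": 0,"rz": -0.1},{"x": 0,"y": 0,"z": 0,"rx": 0,"ry": 0,"rz": -0.1},{"x": 0,"y": 0,"z": 0,"rx": 0,"ry": 0,"rz": -0.085},{"x": 0,"y": 0,"z": 25,"rx": 0,"ry": 0,"rz": 0},{"x": 0,"y": 0,"z": 20,"rx": 0,"ry": 0,"rz": 0},{"x": 0,"y": 0,"z": 0,"rx": 0,"ry": 0,"rz": 0},{"x": 0,"y": 0,"z": 0,"rx": 0,"ry": 0,"rz": 0}]}}

```text
time_s: 24.05
position: [0.5262, 0.1957, 0.151]
orientation: [-1.917, -2.486, 0.005]
force: [-0.7, -0.3, 0.4]
width: 0.0853
grip_force: 0.0
```

```bash
python3 look.py w8 valve_thread_c valve_plug_c
```

```text
24.05 [0.5262 0.1957 0.151 ] [[-0.254, 0.967, -0.003], [0.967, 0.254, -0.001], [-0.0, -0.004, -1.0]]
valve_thread_c 0.85 [256.4, 189.4, 361.8, 288.7] [315.7 237. ] [0.523 0.196 0.05 ]
valve_plug_c 0.79 [398.0, 394.6, 428.2, 419.3] [410.2 406.1] [0.644 0.065 0.05 ]
valve_plug_c 0.56 [270.4, 293.6, 361.1, 392.6] [320.2 339.6] [0.547 0.116 0.05 ]
```

View pics/w8.png

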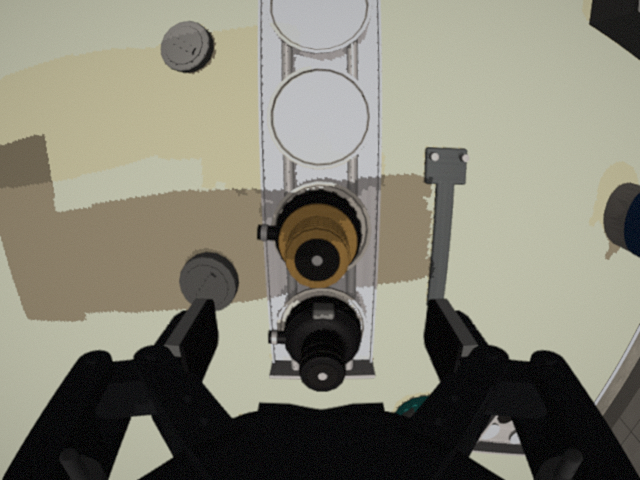

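In w7 the nut is in bay 1 and the square in bay 2 with its top at (316,230), both upright and centred. In w8 the thread's top is at (317,260), centred for the grasp.

Emit:
{"name": "send_rows", "arguments": {"increments": [{"x": 0,"y": 0,"z": 25,"rx": 0,"ry": 0,"rz": 0},{"x": 0,"y": 0,"z": 25,"rx": 0,"ry": 0,"rz": 0},{"x": 0,"y": 0,"z": 20,"rx": 0,"ry": 0,"rz": 0},{"x": 0,"y": 0,"z": 14,"rx": 0,"ry": 0,"rz": 0},{"x": 0,"y": 0,"z": 8,"rx": 0,"ry": 0,"rz": 0},{"x": 0,"y": 0,"z": 0,"rx": 0,"ry": 0,"rz": 0},{"x": 0,"y": 0,"z": 0,"rx": 0,"ry": 0,"rz": 0}]}}

```text
time_s: 24.9
position: [0.528, 0.1964, 0.0614]
orientation: [1.918, 2.487, 0.002]
force: [-0.2, 0.6, -0.1]
width: 0.0854
grip_force: 0.0
```

Emit:
{"name": "send_rows", "arguments": {"increments": [{"x": 0,"y": 0,"z": 0,"rx": 0,"ry": 0,"rz": 0},{"x": 0,"y": 0,"z": 0,"rx": 0,"ry": 0,"rz": 0},{"x": 0,"y": 0,"z": 0,"rx": 0,"ry": 0,"rz": 0},{"x": 0,"y": 0,"z": 0,"rx": 0,"ry": 0,"rz": 0},{"x": 0,"y": 0,"z": 0,"rx": 0,"ry": 0,"rz": 0},{"x": 0,"y": 0,"z": 0,"rx": 0,"ry": 0,"rz": 0},{"x": 0,"y": 0,"z": 0,"rx": 0,"ry": 0,"rz": 0},{"x": 0,"y": 0,"z": 0,"rx": 0,"ry": 0,"rz": 0},{"x": 0,"y": 0,"z": 0,"rx": 0,"ry": 0,"rz": 0}], "gripper": 0, "squeeze": 40}}

```text
time_s: 25.8
position: [0.5275, 0.1962, 0.0611]
orientation: [1.918, 2.488, 0.001]
force: [-2.2, 0.3, 6.4]
width: 0.0388
grip_force: 41.0
```

Emit:
{"name": "send_rows", "arguments": {"increments": [{"x": 0,"y": 0,"z": -15,"rx": 0,"ry": 0,"rz": 0},{"x": 0,"y": 0,"z": -30,"rx": 0,"ry": 0,"rz": 0},{"x": 0,"y": 0,"z": -35,"rx": 0,"ry": 0,"rz": 0},{"x": 0,"y": 0,"z": -35,"rx": 0,"ry": 0,"rz": 0},{"x": 0,"y": 0,"z": -35,"rx": 0,"ry": 0,"rz": 0},{"x": 0,"y": 0,"z": 0,"rx": 0,"ry": 0,"rz": 0},{"x": 0,"y": 0,"z": 0,"rx": 0,"ry": 0,"rz": 0}]}}

```text
time_s: 26.5
position: [0.5274, 0.1961, 0.2101]
orientation: [1.918, 2.488, 0.001]
force: [0.0, -0.6, -4.4]
width: 0.0386
grip_force: 41.2
```

Emit:
{"name": "send_rows", "arguments": {"increments": [{"x": -22,"y": -10,"z": 0,"rx": 0,"ry": 0,"rz": 0},{"x": -46,"y": -11.5,"z": 0,"rx": 0,"ry": 0,"rz": 0},{"x": -47,"y": -11.5,"z": 0,"rx": 0,"ry": 0,"rz": 0},{"x": -47,"y": -11.5,"z": 0,"rx": 0,"ry": 0,"rz": 0},{"x": -47,"y": -11.5,"z": 0,"rx": 0,"ry": 0,"rz": 0},{"x": -47,"y": -11.5,"z": 0,"rx": 0,"ry": 0,"rz": 0},{"x": -47,"y": -11.5,"z": 0,"rx": 0,"ry": 0,"rz": 0},{"x": -47,"y": -11.5,"z": 0,"rx": 0,"ry": 0,"rz": 0},{"x": -47,"y": -11.5,"z": 0,"rx": 0,"ry": 0,"rz": 0},{"x": -34,"y": -12,"z": 0,"rx": 0,"ry": 0,"rz": 0},{"x": -17,"y": -8,"z": 0,"rx": 0,"ry": 0,"rz": 0},{"x": 0,"y": 0,"z": 0,"rx": 0,"ry": 0,"rz": 0}]}}

```text
time_s: 27.7
position: [0.5209, -0.2706, 0.2067]
orientation: [-1.921, -2.479, 0.003]
force: [0.1, 0.7, -3.4]
width: 0.0388
grip_force: 41.1
```

Emit:
{"name": "send_rows", "arguments": {"increments": [{"x": 0,"y": 0,"z": 0,"rx": 0,"ry": 0,"rz": 0.1},{"x": 0,"y": 0,"z": 0,"rx": 0,"ry": 0,"rz": 0.1},{"x": 0,"y": 0,"z": 0,"rx": 0,"ry": 0,"rz": 0.085},{"x": 0,"y": 0,"z": 25,"rx": 0,"ry": 0,"rz": 0},{"x": 0,"y": 0,"z": 25,"rx": 0,"ry": 0,"rz": 0},{"x": 0,"y": 0,"z": 0,"rx": 0,"ry": 0,"rz": 0},{"x": 0,"y": 0,"z": 0,"rx": 0,"ry": 0,"rz": 0}]}}

```text
time_s: 28.4
position: [0.5222, -0.2669, 0.1588]
orientation: [-2.248, -2.188, 0.002]
force: [-0.1, 0.6, -1.8]
width: 0.0391
grip_force: 41.2
```

Emit:
{"name": "send_rows", "arguments": {"increments": [{"x": -1,"y": 1,"z": 20,"rx": 0,"ry": 0,"rz": 0},{"x": 0,"y": 0,"z": 30,"rx": 0,"ry": 0,"rz": 0},{"x": 0,"y": 0,"z": 25,"rx": 0,"ry": 0,"rz": 0},{"x": 0,"y": 0,"z": 15,"rx": 0,"ry": 0,"rz": 0},{"x": 0,"y": 0,"z": 9,"rx": 0,"ry": 0,"rz": 0},{"x": 0,"y": 0,"z": 3,"rx": 0,"ry": 0,"rz": 0},{"x": 0,"y": 0,"z": 2,"rx": 0,"ry": 0,"rz": 0},{"x": 0,"y": 0,"z": 2,"rx": 0,"ry": 0,"rz": 0},{"x": 0,"y": 0,"z": 0,"rx": 0,"ry": 0,"rz": 0},{"x": 0,"y": 0,"z": 0,"rx": 0,"ry": 0,"rz": 0}]}}

```text
time_s: 29.4
position: [0.5245, -0.2694, 0.0551]
orientation: [2.252, 2.189, 0.001]
force: [-0.0, -0.1, -3.0]
width: 0.0388
grip_force: 41.3
```

Emit:
{"name": "send_rows", "arguments": {"increments": [{"x": 0,"y": 0,"z": 1,"rx": 0,"ry": 0,"rz": 0},{"x": 0,"y": 0,"z": 1,"rx": 0,"ry": 0,"rz": 0},{"x": 0,"y": 0,"z": 1,"rx": 0,"ry": 0,"rz": 0},{"x": 0,"y": 0,"z": 0,"rx": 0,"ry": 0,"rz": 0},{"x": 0,"y": 0,"z": 0,"rx": 0,"ry": 0,"rz": 0}]}}

```text
time_s: 29.9
position: [0.5241, -0.2692, 0.0513]
orientation: [-2.252, -2.19, 0.0]
force: [-0.2, -0.2, -2.0]
width: 0.0386
grip_force: 41.3
```

Emit:
{"name": "send_rows", "arguments": {"increments": [{"x": 0,"y": 0,"z": 1,"rx": 0,"ry": 0,"rz": 0},{"x": 0,"y": 0,"z": 0.8,"rx": 0,"ry": 0,"rz": 0},{"x": 0,"y": 0,"z": 0,"rx": 0,"ry": 0,"rz": 0},{"x": 0,"y": 0,"z": 0,"rx": 0,"ry": 0,"rz": 0}]}}

```text
time_s: 30.3
position: [0.5241, -0.2692, 0.0495]
orientation: [-2.252, -2.19, 0.0]
force: [-0.6, 0.1, -2.1]
width: 0.0389
grip_force: 41.3
```

Emit:
{"name": "send_rows", "arguments": {"increments": [{"x": 0,"y": 0,"z": 0.6,"rx": 0,"ry": 0,"rz": 0},{"x": 0,"y": 0,"z": 0,"rx": 0,"ry": 0,"rz": 0},{"x": 0,"y": 0,"z": 0,"rx": 0,"ry": 0,"rz": 0}]}}

```text
time_s: 30.6
position: [0.5242, -0.2693, 0.0492]
orientation: [2.252, 2.19, 0.0]
force: [-0.1, -0.6, -1.1]
width: 0.0389
grip_force: 41.6
```

Emit:
{"name": "send_rows", "arguments": {"increments": [{"x": 0,"y": 0,"z": 0.5,"rx": 0,"ry": 0,"rz": 0},{"x": 0,"y": 0,"z": 0,"rx": 0,"ry": 0,"rz": 0},{"x": 0,"y": 0,"z": 0,"rx": 0,"ry": 0,"rz": 0}]}}

```text
time_s: 30.9
position: [0.5243, -0.2693, 0.0492]
orientation: [2.252, 2.19, 0.0]
force: [-0.5, 0.1, 5.2]
width: 0.0391
grip_force: 41.9
```

Emit:
{"name": "send_rows", "arguments": {"increments": [{"x": 0,"y": 0,"z": 0,"rx": 0,"ry": 0,"rz": 0},{"x": 0,"y": 0,"z": 0,"rx": 0,"ry": 0,"rz": 0},{"x": 0,"y": 0,"z": 0,"rx": 0,"ry": 0,"rz": 0},{"x": 0,"y": 0,"z": 0,"rx": 0,"ry": 0,"rz": 0},{"x": 0,"y": 0,"z": 0,"rx": 0,"ry": 0,"rz": 0},{"x": 0,"y": 0,"z": 0,"rx": 0,"ry": 0,"rz": 0},{"x": 0,"y": 0,"z": 0,"rx": 0,"ry": 0,"rz": 0}], "gripper": 1}}

```text
time_s: 31.6
position: [0.5241, -0.2693, 0.0485]
orientation: [2.252, 2.19, -0.0]
force: [-0.7, -0.9, -0.2]
width: 0.0854
grip_force: 0.0
```

Emit:
{"name": "send_rows", "arguments": {"increments": [{"x": 0,"y": 0,"z": -15,"rx": 0,"ry": 0,"rz": 0},{"x": 0,"y": 0,"z": -30,"rx": 0,"ry": 0,"rz": 0},{"x": 0,"y": 0,"z": -40,"rx": 0,"ry": 0,"rz": 0},{"x": 0,"y": 0,"z": -40,"rx": 0,"ry": 0,"rz": 0},{"x": 0,"y": 0,"z": -25,"rx": 0,"ry": 0,"rz": 0},{"x": 0,"y": 0,"z": 0,"rx": 0,"ry": 0,"rz": 0}]}}

```text
time_s: 32.2
position: [0.5266, -0.2705, 0.2037]
orientation: [2.246, 2.184, 0.005]
force: [0.4, 0.0, 0.2]
width: 0.0852
grip_force: 0.0
```

Emit:
{"name": "send_rows", "arguments": {"increments": [{"x": 28,"y": 1.5,"z": 0,"rx": 0,"ry": 0,"rz": 0},{"x": 48,"y": 1.5,"z": 0,"rx": 0,"ry": 0,"rz": 0},{"x": 48,"y": 1.5,"z": 0,"rx": 0,"ry": 0,"rz": 0},{"x": 48,"y": 1.5,"z": 0,"rx": 0,"ry": 0,"rz": 0},{"x": 48,"y": 2,"z": 0,"rx": 0,"ry": 0,"rz": 0},{"x": 48,"y": 2,"z": 0,"rx": 0,"ry": 0,"rz": 0},{"x": 48,"y": 2,"z": 0,"rx": 0,"ry": 0,"rz": 0},{"x": 44,"y": 2,"z": 0,"rx": 0,"ry": 0,"rz": 0},{"x": 24,"y": 1,"z": 0,"rx": 0,"ry": 0,"rz": 0}]}}

```text
time_s: 33.1
position: [0.5491, 0.1176, 0.1972]
orientation: [-2.247, -2.193, 0.001]
force: [0.6, -0.4, 0.2]
width: 0.0855
grip_force: 0.0
```

Emit:
{"name": "send_rows", "arguments": {"increments": [{"x": 0,"y": 0,"z": 0,"rx": 0,"ry": 0,"rz": -0.1},{"x": 0,"y": 0,"z": 0,"rx": 0,"ry": 0,"rz": -0.1},{"x": 0,"y": 0,"z": 0,"rx": 0,"ry": 0,"rz": -0.085},{"x": 0,"y": 0,"z": 25,"rx": 0,"ry": 0,"rz": 0},{"x": 0,"y": 0,"z": 20,"rx": 0,"ry": 0,"rz": 0},{"x": 0,"y": 0,"z": 0,"rx": 0,"ry": 0,"rz": 0},{"x": 0,"y": 0,"z": 0,"rx": 0,"ry": 0,"rz": 0}]}}

```text
time_s: 33.8
position: [0.5492, 0.114, 0.1528]
orientation: [-1.918, -2.487, 0.003]
force: [-0.0, 0.1, 0.2]
width: 0.0856
grip_force: 0.0
```

```bash
python3 look.py w9 valve_plug_c
```

```text
33.8 [0.5492 0.114  0.1528] [[-0.254, 0.967, -0.002], [0.967, 0.254, -0.0], [0.0, -0.002, -1.0]]
valve_plug_c 0.97 [399.8, 328.3, 442.7, 393.1] [416.5 365.3] [0.655 0.027 0.05 ]
valve_plug_c 0.96 [259.7, 188.7, 363.0, 281.2] [317.7 234.2] [0.547 0.116 0.05 ]
```

View pics/w9.png

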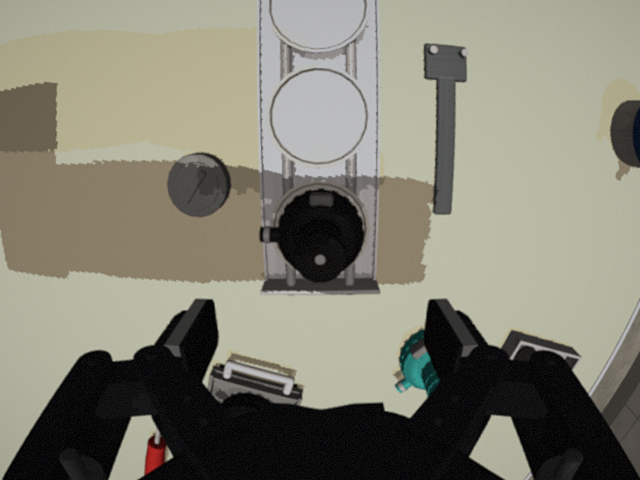

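The plug's top is at (320,259), centred, with the turquoise look-alike well clear at (417,365).

Emit:
{"name": "send_rows", "arguments": {"increments": [{"x": 0,"y": 0,"z": 25,"rx": 0,"ry": 0,"rz": 0},{"x": 0,"y": 0,"z": 25,"rx": 0,"ry": 0,"rz": 0},{"x": 0,"y": 0,"z": 22,"rx": 0,"ry": 0,"rz": 0},{"x": 0,"y": 0,"z": 14,"rx": 0,"ry": 0,"rz": 0},{"x": 0,"y": 0,"z": 8,"rx": 0,"ry": 0,"rz": 0},{"x": 0,"y": 0,"z": 0,"rx": 0,"ry": 0,"rz": 0},{"x": 0,"y": 0,"z": 0,"rx": 0,"ry": 0,"rz": 0}]}}

```text
time_s: 34.6
position: [0.5508, 0.1143, 0.0606]
orientation: [1.918, 2.487, 0.002]
force: [0.9, 0.0, -0.8]
width: 0.0854
grip_force: 0.0
```

Emit:
{"name": "send_rows", "arguments": {"increments": [{"x": 0,"y": 0,"z": 0,"rx": 0,"ry": 0,"rz": 0},{"x": 0,"y": 0,"z": 0,"rx": 0,"ry": 0,"rz": 0},{"x": 0,"y": 0,"z": 0,"rx": 0,"ry": 0,"rz": 0},{"x": 0,"y": 0,"z": 0,"rx": 0,"ry": 0,"rz": 0},{"x": 0,"y": 0,"z": 0,"rx": 0,"ry": 0,"rz": 0},{"x": 0,"y": 0,"z": 0,"rx": 0,"ry": 0,"rz": 0},{"x": 0,"y": 0,"z": 0,"rx": 0,"ry": 0,"rz": 0},{"x": 0,"y": 0,"z": 0,"rx": 0,"ry": 0,"rz": 0},{"x": 0,"y": 0,"z": 0,"rx": 0,"ry": 0,"rz": 0},{"x": 0,"y": 0,"z": 0,"rx": 0,"ry": 0,"rz": 0}], "gripper": 0, "squeeze": 40}}

```text
time_s: 35.6
position: [0.5502, 0.1143, 0.0601]
orientation: [1.918, 2.487, 0.001]
force: [-0.9, 0.4, 5.3]
width: 0.031
grip_force: 40.2
```

Emit:
{"name": "send_rows", "arguments": {"increments": [{"x": 0,"y": 0,"z": -15,"rx": 0,"ry": 0,"rz": 0},{"x": 0,"y": 0,"z": -30,"rx": 0,"ry": 0,"rz": 0},{"x": 0,"y": 0,"z": -35,"rx": 0,"ry": 0,"rz": 0},{"x": 0,"y": 0,"z": -35,"rx": 0,"ry": 0,"rz": 0},{"x": 0,"y": 0,"z": -35,"rx": 0,"ry": 0,"rz": 0},{"x": 0,"y": 0,"z": 0,"rx": 0,"ry": 0,"rz": 0},{"x": 0,"y": 0,"z": 0,"rx": 0,"ry": 0,"rz": 0}]}}

```text
time_s: 36.3
position: [0.5498, 0.1142, 0.2089]
orientation: [-1.918, -2.488, -0.0]
force: [0.0, 0.7, -3.3]
width: 0.0309
grip_force: 40.4
```

Emit:
{"name": "send_rows", "arguments": {"increments": [{"x": -22,"y": -10,"z": 0,"rx": 0,"ry": 0,"rz": 0},{"x": -45,"y": -14,"z": 0,"rx": 0,"ry": 0,"rz": 0},{"x": -46,"y": -14,"z": 0,"rx": 0,"ry": 0,"rz": 0},{"x": -46,"y": -14,"z": 0,"rx": 0,"ry": 0,"rz": 0},{"x": -46,"y": -14,"z": 0,"rx": 0,"ry": 0,"rz": 0},{"x": -46,"y": -14,"z": 0,"rx": 0,"ry": 0,"rz": 0},{"x": -46,"y": -14,"z": 0,"rx": 0,"ry": 0,"rz": 0},{"x": -46,"y": -14,"z": 0,"rx": 0,"ry": 0,"rz": 0},{"x": -46,"y": -14,"z": 0,"rx": 0,"ry": 0,"rz": 0},{"x": -34,"y": -14,"z": 0,"rx": 0,"ry": 0,"rz": 0},{"x": -20,"y": -10.5,"z": 0,"rx": 0,"ry": 0,"rz": 0},{"x": 0,"y": 0,"z": 0,"rx": 0,"ry": 0,"rz": 0}]}}

```text
time_s: 37.5
position: [0.5182, -0.3542, 0.2052]
orientation: [-1.921, -2.478, 0.002]
force: [-0.0, 1.9, -3.0]
width: 0.0307
grip_force: 40.4
```

Emit:
{"name": "send_rows", "arguments": {"increments": [{"x": 0,"y": 0,"z": 0,"rx": 0,"ry": 0,"rz": 0.1},{"x": 0,"y": 0,"z": 0,"rx": 0,"ry": 0,"rz": 0.1},{"x": 0,"y": 0,"z": 0,"rx": 0,"ry": 0,"rz": 0.085},{"x": 0,"y": 0,"z": 25,"rx": 0,"ry": 0,"rz": 0},{"x": 0,"y": 0,"z": 25,"rx": 0,"ry": 0,"rz": 0},{"x": 0,"y": 0,"z": 0,"rx": 0,"ry": 0,"rz": 0},{"x": 0,"y": 0,"z": 0,"rx": 0,"ry": 0,"rz": 0}]}}

```text
time_s: 38.2
position: [0.5199, -0.35, 0.1576]
orientation: [-2.248, -2.188, 0.001]
force: [-0.0, -1.3, -1.6]
width: 0.0309
grip_force: 40.4
```

Emit:
{"name": "send_rows", "arguments": {"increments": [{"x": -1,"y": 0,"z": 20,"rx": 0,"ry": 0,"rz": 0},{"x": 0,"y": 0,"z": 30,"rx": 0,"ry": 0,"rz": 0},{"x": 0,"y": 0,"z": 25,"rx": 0,"ry": 0,"rz": 0},{"x": 0,"y": 0,"z": 15,"rx": 0,"ry": 0,"rz": 0},{"x": 0,"y": 0,"z": 9,"rx": 0,"ry": 0,"rz": 0},{"x": 0,"y": 0,"z": 3,"rx": 0,"ry": 0,"rz": 0},{"x": 0,"y": 0,"z": 2,"rx": 0,"ry": 0,"rz": 0},{"x": 0,"y": 0,"z": 2,"rx": 0,"ry": 0,"rz": 0},{"x": 0,"y": 0,"z": 0,"rx": 0,"ry": 0,"rz": 0},{"x": 0,"y": 0,"z": 0,"rx": 0,"ry": 0,"rz": 0}]}}

```text
time_s: 39.2
position: [0.5211, -0.3528, 0.0542]
orientation: [2.251, 2.189, 0.0]
force: [0.4, 0.7, -2.5]
width: 0.031
grip_force: 40.6
```

Emit:
{"name": "send_rows", "arguments": {"increments": [{"x": 0,"y": 0,"z": 1,"rx": 0,"ry": 0,"rz": 0},{"x": 0,"y": 0,"z": 1,"rx": 0,"ry": 0,"rz": 0},{"x": 0,"y": 0,"z": 1,"rx": 0,"ry": 0,"rz": 0},{"x": 0,"y": 0,"z": 0,"rx": 0,"ry": 0,"rz": 0},{"x": 0,"y": 0,"z": 0,"rx": 0,"ry": 0,"rz": 0}]}}

```text
time_s: 39.7
position: [0.5207, -0.3525, 0.0504]
orientation: [-2.252, -2.19, 0.0]
force: [-0.1, -0.6, -2.5]
width: 0.031
grip_force: 40.6
```

Emit:
{"name": "send_rows", "arguments": {"increments": [{"x": 0,"y": 0,"z": 1,"rx": 0,"ry": 0,"rz": 0},{"x": 0,"y": 0,"z": 0.8,"rx": 0,"ry": 0,"rz": 0},{"x": 0,"y": 0,"z": 0,"rx": 0,"ry": 0,"rz": 0},{"x": 0,"y": 0,"z": 0,"rx": 0,"ry": 0,"rz": 0}]}}

```text
time_s: 40.1
position: [0.5207, -0.3525, 0.0486]
orientation: [-2.252, -2.19, 0.0]
force: [1.0, 0.3, -3.5]
width: 0.0307
grip_force: 40.6
```

Emit:
{"name": "send_rows", "arguments": {"increments": [{"x": 0,"y": 0,"z": 0.6,"rx": 0,"ry": 0,"rz": 0},{"x": 0,"y": 0,"z": 0,"rx": 0,"ry": 0,"rz": 0},{"x": 0,"y": 0,"z": 0,"rx": 0,"ry": 0,"rz": 0}]}}

```text
time_s: 40.4
position: [0.5209, -0.3525, 0.0482]
orientation: [2.252, 2.19, 0.0]
force: [0.4, -0.6, -3.3]
width: 0.0308
grip_force: 40.8
```

Now a last half-millimetre, then release, lift and check.

Emit:
{"name": "send_rows", "arguments": {"increments": [{"x": 0,"y": 0,"z": 0.6,"rx": 0,"ry": 0,"rz": 0},{"x": 0,"y": 0,"z": 0,"rx": 0,"ry": 0,"rz": 0},{"x": 0,"y": 0,"z": 0,"rx": 0,"ry": 0,"rz": 0}]}}

```text
time_s: 40.7
position: [0.5209, -0.3525, 0.0481]
orientation: [2.252, 2.19, 0.0]
force: [-1.4, 1.2, 2.8]
width: 0.0308
grip_force: 40.9
```

Emit:
{"name": "send_rows", "arguments": {"increments": [{"x": 0,"y": 0,"z": 0,"rx": 0,"ry": 0,"rz": 0},{"x": 0,"y": 0,"z": 0,"rx": 0,"ry": 0,"rz": 0},{"x": 0,"y": 0,"z": 0,"rx": 0,"ry": 0,"rz": 0},{"x": 0,"y": 0,"z": 0,"rx": 0,"ry": 0,"rz": 0},{"x": 0,"y": 0,"z": 0,"rx": 0,"ry": 0,"rz": 0},{"x": 0,"y": 0,"z": 0,"rx": 0,"ry": 0,"rz": 0},{"x": 0,"y": 0,"z": 0,"rx": 0,"ry": 0,"rz": 0}], "gripper": 1}}

```text
time_s: 41.4
position: [0.5208, -0.3525, 0.0475]
orientation: [-2.252, -2.19, 0.0]
force: [0.4, 0.0, 0.5]
width: 0.0852
grip_force: 0.0
```

Emit:
{"name": "send_rows", "arguments": {"increments": [{"x": 0,"y": 0,"z": -15,"rx": 0,"ry": 0,"rz": 0},{"x": 0,"y": 0,"z": -30,"rx": 0,"ry": 0,"rz": 0},{"x": 0,"y": 0,"z": -40,"rx": 0,"ry": 0,"rz": 0},{"x": 0,"y": 0,"z": -40,"rx": 0,"ry": 0,"rz": 0},{"x": 0,"y": 0,"z": -25,"rx": 0,"ry": 0,"rz": 0},{"x": 30,"y": 0,"z": -20,"rx": 0,"ry": 0,"rz": 0},{"x": 40,"y": 0,"z": -20,"rx": 0,"ry": 0,"rz": 0},{"x": 30,"y": 0,"z": 0,"rx": 0,"ry": 0,"rz": 0},{"x": 0,"y": 0,"z": 0,"rx": 0,"ry": 0,"rz": 0},{"x": 0,"y": 0,"z": 0,"rx": 0,"ry": 0,"rz": 0}]}}

```text
time_s: 42.4
position: [0.5237, -0.2521, 0.2378]
orientation: [2.25, 2.191, -0.0]
force: [0.9, 0.0, -0.3]
width: 0.0857
grip_force: 0.0
```

```bash
python3 look.py w10 valve_nut_c valve_square_c valve_thread_c valve_plug_c
```

```text
42.4 [ 0.5237 -0.2521  0.2378] [[0.027, 1.0, 0.0], [1.0, -0.027, -0.001], [-0.001, 0.0, -1.0]]
valve_nut_c 0.72 [280.2, 9.0, 357.5, 83.5] [320.4  45.5] [ 0.528 -0.103  0.05 ]
valve_square_c 0.72 [277.3, 106.5, 355.1, 163.6] [319.6 134.7] [ 0.525 -0.184  0.05 ]
valve_thread_c 0.85 [278.0, 190.4, 357.1, 260.1] [320.  222.7] [ 0.524 -0.264  0.05 ]
valve_plug_c 0.74 [279.7, 266.6, 350.4, 337.1] [319.2 299.6] [ 0.521 -0.343  0.05 ]
```

View pics/w10.png

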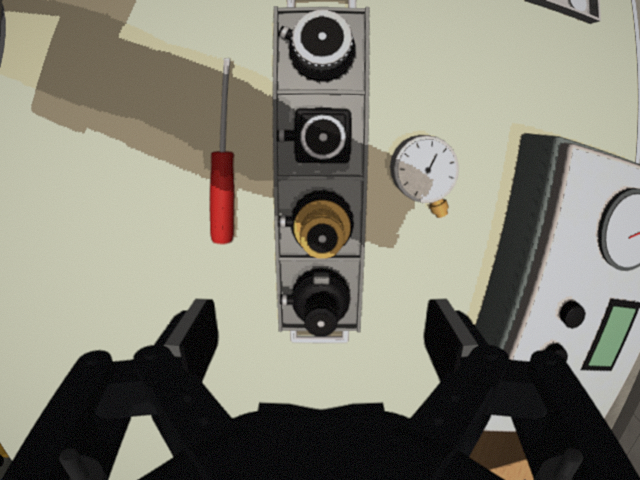

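All four valves stand upright and centred in their bays, in the order nut, square, thread, plug at rows 45, 135, 223 and 300, and the gripper is clear. I'm handing the job in.

```bash
python3 -c "
from plant import manip
print(manip.job_done())"
```

```text
the job is handed in; nothing more can be done
None
```

I moved all four valves to the carrier in the same left-to-right order (nut, square, thread, plug), each upright and released in its bay, and handed the job in at about 42 s; no verdict came back.

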